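Drive out the stuck axle pins of a roller carrier

TASK

The roller carrier on the bench has three or four worn axle pins stuck in its yokes. Take the drift punch, and nothing else, out of the tool tray and with its thin nose drive each pin from its plain end until it stands at least two centimetres out on its head's side; fingers must not pull at a pin that has not been driven. Put all the pins into the round parts dish, lay the punch back in the tool tray, and leave the timer and the pen on the flat case alone.

Things in the scene. Friction and masses are not known exactly. Their poses are not given: they have to be found in the camera images.
- carrier: roller carrier fixed to the bench: aluminium foot 80 x 60 mm, post, and on top a beam with four equal grey yoke blocks in a row, each 30 mm along the row, 40 mm thick along its bore, 36 mm high. A level bore 13 mm wide goes right through each, 125 mm above the bench. Origin: underside of the foot, centre; x along the row, y along the bores, z up.
- bore_1 (a point): centre of the bore of the first yoke (mid-thickness, on the bore's axis; the side faces are 20 mm either way along y). Axes as the carrier's. The yokes are 44 mm apart; a yoke may be empty.
- bore_2 (a point): the same for the second yoke
- bore_3 (a point): the same for the third yoke
- bore_4 (a point): the same for the last yoke
- pin_a_mid (a point): steel axle pin, shank 12 x 42 mm, flat head 17 mm across, 4 mm thick. Point on its axis, mid-yoke while the pin is home; y runs towards the head: head's inner face (bears on the yoke) at y = +20 mm, outer face +24 mm, plain end -22 mm (2 mm out of the yoke). Jammed by a spring shoe: 6 to 12 N move it, towards its head only; stays where left. Any yoke, head to either side; may be absent.
- pin_b_mid (a point): second axle pin, exactly like the first
- pin_c_mid (a point): third axle pin, exactly like the first
- pin_d_mid (a point): fourth axle pin, exactly like the first
- pin_a: the first pin's body, same origin and axes as its point
- pin_b: the second pin's body, same
- pin_c: the third pin's body, same
- pin_d: the fourth pin's body, same
- punch_mid (a point): drift punch lying in the tray: dark octagonal steel body 14 mm across flats, 100 mm long, then a thin bright round nose 7 mm in diameter, 45 mm long. Point: middle of the octagonal body, on its axis, 7 mm above what it lies on; y runs along the punch towards the nose, whose flat end is at y = +95 mm; other end at -50 mm. About 110 g.
- punch: the punch's body; origin on the flat it lies on, 7 mm below the point above, same axes
- tray: shallow steel tool tray, 131 x 242 x 16 mm (long side y), floor 2 mm thick, rim 15 mm high, on the bench; it does not tip. Origin: centre of its underside. Punch, screwdriver, spatula and spanner lie in it.
- screwdriver: red-handled screwdriver in the tray, 157 mm long, 20 mm thick
- spatula: thin steel spatula in the tray, 183 mm long, 11 mm wide
- wrench: open spanner in the tray, 113 mm long, 21 mm wide
- dish: round shallow steel parts dish, 110 mm across, rim 20 mm high, floor about 4 mm thick, loose on the bench. Origin: centre of its underside.
- timer: small white bench timer lying on the flat black case behind the work, 62 x 62 x 21 mm
- marker_pen: blue and white marker pen lying on the same case, 135 mm long
There are look-alikes about, which are no part of the job. Leave any green look-alike of the punch alone.

How it is judged:
By the outcome, as a careful person would: the job done as asked, in the order asked, and still so for the second after the job is handed in, with the robot touching nothing.
Of pin_a, pin_b, pin_c, pin_d only 3 to 4 are there at a start; the rules pass over those that are not, and their reading is None.
At some moment in a run one of dish may be knocked a few centimetres aside while the robot is not near it.
It also fails if it takes over 208 s, if anything falls off the work surface, if the arm or the gripper's body presses on something with over 40 N, if the wrist force passes 120 N, or if a joint passes its speed limit or range.

ROBOT

A 7-joint arm with a two-finger parallel gripper is mounted at the origin on a cart in front of the work surface, level with it; the furniture and walls round the work are solid. World frame = base frame: x ahead of the robot, y to its left, z up, the work surface at z = 0. Lengths are in m, angles in degrees, forces in N, time in s.
With the tool pointing down it reaches from about 0.425 to 1.025 m from the base axis. Payload 9.4 kg.
Tool frame: the origin (TCP) lies on the centre line of the jaws, within the pads' length; the fingertips stand 25 mm ahead of it and the grasp point (between the pads) lies 6 mm ahead of it (robot.tip_reach is the distance from the TCP to the fingertips, in m); y points along the fingers, x is the direction in which the jaws open and shut, and the axes are right-handed (so a half turn about y gives the same grasp; the last joint's range is limited). The gripper opens to 93 mm and grips with 3 to 60 N. Pads are 15 mm wide; open, the fingers measure 128 mm over their backs; the gripper's body (75 mm by 188 mm) begins 65 mm behind the grasp point.
Start: joints at [72.153, 34.337, -0.143, 91.639, 0.103, 54.024, -4.572], TCP at [0.169, -0.705, 0.244] pointing down, gripper open.
Joint ranges: [-147.43, 147.43], [-19.82, 112.94], [-74.19, 73.91], [6.32, 146.72], [-59.91, 239.91], [6.04, 106.73], [-150.56, 150.56]. Speed limits (degrees/s): [127.2, 127.2, 172.46, 172.46, 180, 180, 180].

INTERFACE

Orientations are given as a 3x3 rotation matrix whose columns are the frame's x, y, z axes.
In Python, from bench import robot, cams gives the robot as it stands. The module is installed in compiled form; this text tells all that it offers.
- The arm moves only by the tool drive_tool, never from a script. Its argument "motion" is a list of rows, each a list of 3 entries, a list of its own where there are three numbers: the opening in per cent of the stroke, from 0 (shut) to 100 (fully open), then the shift along the tool's x, y, z in mm, then the turn, a rotation vector about the tool's x, y, z in degrees. In form: [[claw, [tx, ty, tz], [ax, ay, az]], ...]. A call has 1 to 5 rows; each row shifts and turns the pose as measured when the row begins, along the tool's axes as they then stand; what a row does not reach is not made up. A row lasts 1/8 s, in which the tool goes at most 62.5 mm and 10.7 degrees, less where a joint would pass 70% of its speed; a pose out of reach is approached as far as the arm can. A call is refused whole if a number of a shift passes 62.5 or a number of a turn 10.7, either way. A call with a gripper value outside its range is refused whole. The fingers move at their own pace and stop on an object; the grip force is fixed at half the most. Time passes only in rows, so rows that do not move let the fingers close. It gives the time, the measured TCP pose, the force and the opening at its end, in the units of the state.
- robot.read_state(): the state, without advancing time (a new reading comes with each control period).
- cams.snapshot(name): name is "side" or "top" or "wrist"; returns the picture (420x560x3 uint8, red, green, blue); there is no depth.
- cams.camera_params(name): a dict with "camera_matrix" (3x3 intrinsics, pixels), "rvec" (rotation vector, rad) and "tvec" (3), from world to camera coordinates, as OpenCV has them. Camera axes: x right, y down, z forward; pixel columns grow to the right and rows downward; lengths in m; the calibration is good to about 2 mm. A picture is of the moment at which its call begins: read the wrist's pose just before it. camera_params takes no time and is no camera call; for the wrist camera it gives the pose at the moment of the call.
- robot.finish_job(): hands the job in, once; it reports no verdict.
Trained networks look in the newest picture that a camera, given by its name, has taken for a name from the list of things; names that differ only in an ending like _2 or _b are one class to them, and where a whole thing is asked for, a point or a joint stands for the part that bears it (a point fixed in the world has none). Each returns a list of dicts, best first, with "confidence" (0 to 1); they miss things now and then, are a little off and sometimes report something else, mostly with a low value. They report only what shows in the picture. A call takes as long as a camera call. They do not tell look-alikes from the thing itself.
- cams.find_in(camera, target): "extent" ([left, top, right, bottom] in pixels, round what is visible of it).
- cams.silhouettes(camera, target): "region" (420x560 bool, what is visible of it) and "extent" ([left, top, right, bottom] in pixels, round what is visible of it).
- cams.landmark_of(camera, target): "centre" ([row, column] in pixels: a listed point, or the origin of a listed thing).
The state is a dict: "t": time; "q": joint angles; "joint_velocities": joint speeds; "effort": joint torques, N m; "eef_pos": TCP position; "tcp_rot": TCP orientation; "contact_force": force on the tool from outside, world axes, zero at the start; "moment": the same for the moment, N m; "width": opening from 0.0 (shut) to 1.0 (fully open).
Only numpy, scipy, OpenCV 4.12 (cv2) and the standard library are available. Lean on these libraries where they do the work, as an engineer would, in place of code of your own. Each camera call takes 0.05 s, during which the arm holds its last target. There are 200 camera calls.

## Working session

There is one attempt and no reset: what is moved stays moved. The work goes in short steps, Python scripts to look and compute and a tool call to move; the robot and the scene stay as the last step left them, time stands still between calls to the robot, and variables do not carry over. Pictures are saved under pics/ and viewed, about 12 in all and at most 16, crops included, and the job is handed in when it is done.

Besides the shell and the picture viewer there is one more tool, called as name([rows], argument=value, ...), one row to a line, values as JSON. drive_tool: Moves the arm, as the interface text tells. Its arguments: {"type":"object","properties":{"motion":{"type":"array"}},"required":["motion"]}

```bash
mkdir -p pics
cat > h.py <<'E'
import numpy as np, cv2
from bench import robot, cams
def cam(n):
    p=cams.camera_params(n); K=np.array(p["camera_matrix"]);R=cv2.Rodrigues(np.array(p["rvec"],float))[0];t=np.array(p["tvec"],float).ravel()
    return K,R,t
def proj(n,P):
    K,R,t=cam(n); q=(K@(R@np.atleast_2d(P).T+t[:,None])); return (q[:2]/q[2]).T
def ray(n,uv):
    K,R,t=cam(n); d=R.T@np.linalg.inv(K)@np.array([uv[0],uv[1],1.]); return -R.T@t,d
def onz(n,uv,z):
    o,d=ray(n,uv); return o+d*(z-o[2])/d[2]
def tri(obs):
    A=np.zeros((3,3));b=np.zeros(3)
    for n,uv in obs:
        o,d=ray(n,uv);d=d/np.linalg.norm(d);M=np.eye(3)-np.outer(d,d);A+=M;b+=M@o
    return np.linalg.solve(A,b)
def save(n,f,crop=None,s=1):
    im=cams.snapshot(n)
    if crop: im=im[crop[1]:crop[3],crop[0]:crop[2]]
    im=cv2.resize(im,None,fx=s,fy=s,interpolation=cv2.INTER_CUBIC)
    cv2.imwrite("pics/"+f,im[:,:,::-1])
E
python3 - <<'E'
from h import *
np.set_printoptions(precision=3,suppress=True)
for n in("top","side"):
    save(n,n+"0.png"); K,R,t=cam(n); print(n,K[0,0],-R.T@t,R[2])
    for k in ["carrier","bore_1","bore_2","bore_3","bore_4","pin_a_mid","pin_a","punch_mid","punch","tray","dish","timer","screwdriver","wrench"]:
        r=cams.landmark_of(n,k); print(n,k,[(np.round(x["centre"][::-1],1).tolist(),round(x["confidence"],2)) for x in r[:5]])
print(robot.read_state())
E
```

```text
top 520.8829134744869 [ 0.363 -0.314  1.316] [ 0.109 -0.011 -0.994]
top carrier [([217.0, 228.4], 0.61)]
top bore_1 [([213.3, 219.9], 0.87), ([209.1, 199.0], 0.76), ([223.2, 253.8], 0.7), ([215.6, 236.8], 0.57)]
top bore_2 [([213.3, 219.9], 0.87), ([209.1, 199.0], 0.76), ([223.2, 253.8], 0.7), ([215.6, 236.8], 0.57)]
top bore_3 [([213.3, 219.9], 0.87), ([209.1, 199.0], 0.76), ([223.2, 253.8], 0.7), ([215.6, 236.8], 0.57)]
top bore_4 [([213.3, 219.9], 0.87), ([209.1, 199.0], 0.76), ([223.2, 253.8], 0.7), ([215.6, 236.8], 0.57)]
top pin_a_mid []
top pin_a []
top punch_mid [([299.7, 245.8], 0.78), ([408.7, 215.9], 0.49)]
top punch [([296.2, 245.9], 0.59), ([404.3, 217.6], 0.59)]
top tray [([301.7, 241.8], 0.73), ([213.6, 235.4], 0.32)]
top dish [([146.7, 239.5], 0.9), ([292.6, 239.5], 0.72)]
top timer [([214.0, 173.3], 0.95)]
top screwdriver [([292.7, 221.0], 0.81)]
top wrench [([341.8, 245.1], 0.62)]
side 425.93727453216377 [ 0.531 -1.175  0.831] [-0.039  0.75  -0.66 ]
side carrier [([277.1, 208.2], 0.79), ([268.7, 171.5], 0.27)]
side bore_1 [([279.7, 172.9], 0.8), ([252.2, 175.3], 0.7
[... 728 characters left out ...]
)]
side screwdriver [([278.0, 246.5], 0.43), ([297.0, 170.1], 0.21), ([259.4, 255.7], 0.18)]
side wrench [([254.6, 281.5], 0.65), ([240.1, 248.4], 0.65), ([251.4, 179.6], 0.18)]
{'t': 1.5, 'q': array([72.154, 34.337, -0.141, 91.638,  0.103, 54.024, -4.571]), 'joint_velocities': array([ 0.054, -0.077,  0.069,  0.054,  0.068,  0.004,  0.007]), 'effort': array([ -0.002, -76.483,   1.496, -25.271,  -0.052,   0.01 ,   0.   ]), 'eef_pos': array([ 0.169, -0.705,  0.244]), 'tcp_rot': array([[ 0.233, -0.   ,  0.973],
       [-0.973, -0.   ,  0.233],
       [ 0.   , -1.   , -0.   ]]), 'contact_force': array([1.49 , 0.917, 0.392]), 'moment': array([ 0.05 , -0.007,  0.008]), 'width': 0.9983259639289146}
```

View pics/top0.png

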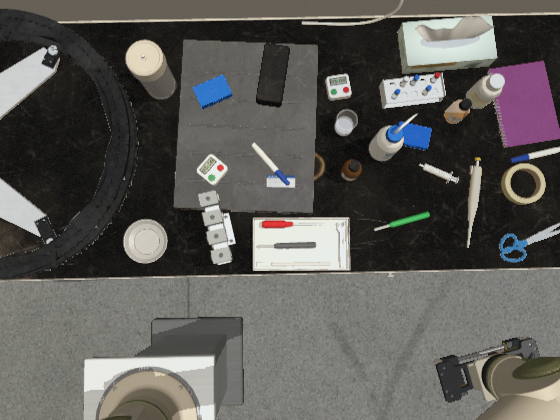

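View pics/side0.png

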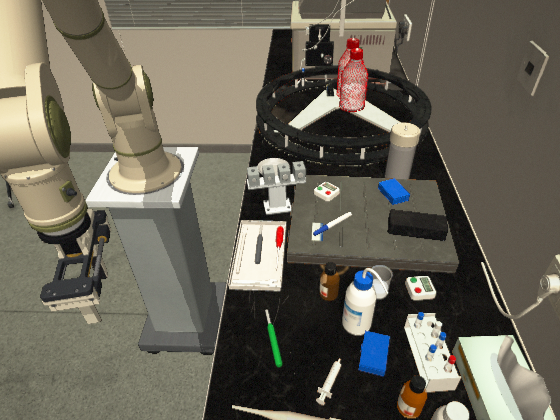

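Run:
```python
from h import *
np.set_printoptions(precision=3,suppress=True)
T=[(223.2,253.8),(215.6,236.8),(213.3,219.9),(209.1,199)]
S=[(252.2,175.3),(267.9,171.9),(279.7,172.9),(300.9,168.6)]
P=[]
for a,b in zip(T,S):
    p=tri([("top",a),("side",b)]); q=onz("top",a,.125); r=onz("side",b,.125); print("bore",p,q,r); P.append((q+r)/2)
print("carrier",onz("top",(217,228.4),0),onz("side",(277.1,208.2),0))
print("punch",onz("top",(299.7,245.8),.009),onz("side",(253.4,249),.009))
print("tray",onz("top",(301.7,241.8),0),onz("side",(258.2,253.1),0))
print("dish",onz("top",(146.7,239.5),0)); print("timer",onz("top",(214,173.3),.03))
print("green",onz("top",(404,220),.009))
print("ring inner right edge",onz("top",(135,150),.0),onz("top",(135,150),.15))
for n,k in (("top","punch"),("top","dish"),("side","dish"),("top","tray")):
    for x in cams.find_in(n,k)[:3]: print(n,k,x)
r=cams.silhouettes("top","punch")
for x in r[:2]:
    ys,xs=np.nonzero(x["region"]); print(x["extent"],cv2.fitLine(np.c_[xs,ys].astype(np.float32),2,0,.01,.01).ravel())
im1=cv2.resize(cams.snapshot("top")[170:290,190:360],None,fx=4,fy=4,interpolation=2)
im2=cv2.resize(cams.snapshot("side")[140:300,220:330],None,fx=3,fy=3,interpolation=2)
c=np.zeros((480,1010,3),np.uint8);c[:480,:680]=im1;c[:480,680:]=im2
cv2.imwrite("pics/c1.png",cv2.resize(c,(800,380))[:,:,::-1])
```

```text
bore [ 0.394 -0.2    0.127] [ 0.397 -0.199  0.125] [ 0.391 -0.198  0.125]
bore [ 0.435 -0.182  0.126] [ 0.436 -0.182  0.125] [ 0.434 -0.181  0.125]
bore [ 0.471 -0.177  0.12 ] [ 0.475 -0.177  0.125] [ 0.468 -0.185  0.125]
bore [ 0.525 -0.168  0.128] [ 0.523 -0.168  0.125] [ 0.528 -0.163  0.125]
carrier [ 0.464 -0.172  0.   ] [ 0.458 -0.193  0.   ]
punch [ 0.415 -0.38   0.009] [ 0.403 -0.375  0.009]
tray [ 0.426 -0.385  0.   ] [ 0.416 -0.381  0.   ]
dish [0.44  0.005 0.   ]
timer [ 0.6   -0.169  0.03 ]
green [ 0.475 -0.645  0.009]
ring inner right edge [0.671 0.036 0.   ] [ 0.636 -0.004  0.15 ]
top punch {'extent': [374.9, 209.4, 428.2, 230.3], 'confidence': 0.68}
top punch {'extent': [260.1, 244.3, 314.6, 250.4], 'confidence': 0.64}
top dish {'extent': [124.4, 220.0, 165.0, 260.7], 'confidence': 0.76}
side dish {'extent': [255.7, 160.1, 288.8, 172.7], 'confidence': 0.7}
side dish {'extent': [226.3, 219.4, 286.8, 289.7], 'confidence': 0.18}
top tray {'extent': [254.2, 214.8, 348.5, 274.5], 'confidence': 0.9}
top tray {'extent': [199.1, 191.3, 233.1, 266.4], 'confidence': 0.75}
[259.2, 241.5, 314.5, 250.6] [  1.     -0.029 289.935 245.39 ]
[197.6, 191.7, 234.2, 265.1] [  0.255   0.967 216.602 227.332]
```

View pics/c1.png

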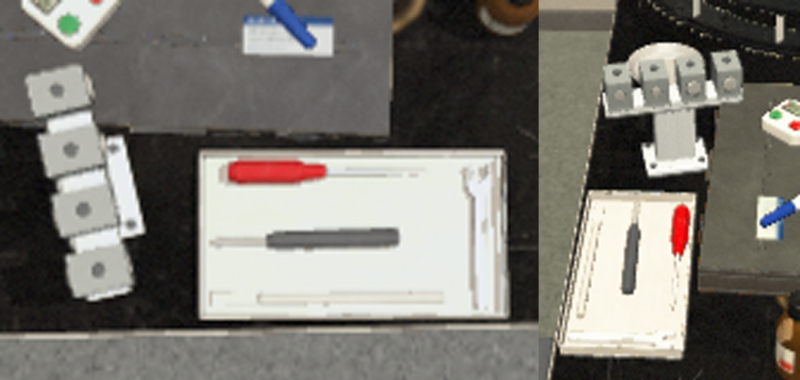

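Run:
```python
from h import *
np.set_printoptions(precision=3,suppress=True)
K,R,t=cam("wrist"); s=robot.read_state(); Rt=s["tcp_rot"]; C=-R.T@t
print(K, "cam pos in tool",Rt.T@(C-s["eef_pos"]),"cam axes in tool cols",Rt.T@R.T)
# ring height probe: same rim point in both views
n="top"
for z in (0,.05,.1,.15): print(z,[onz("top",p,z)[:2] for p in((137,140),(110,225))], onz("side",(432,100),z)[:2],onz("side",(330,160),z)[:2],onz("side",(258,120),z)[:2])
```

```text
[[335.58    0.    278.071]
 [  0.    335.58  209.246]
 [  0.      0.      1.   ]] cam pos in tool [-0.    -0.14   0.075] cam axes in tool cols [[ 1.     0.     0.   ]
 [-0.    -0.274  0.962]
 [ 0.001 -0.962 -0.274]]
0 [array([0.697, 0.031]), array([0.479, 0.098])] [1.079 0.53 ] [0.628 0.07 ] [0.354 0.351]
0.05 [array([0.684, 0.018]), array([0.475, 0.082])] [1.046 0.427] [ 0.622 -0.005] [0.364 0.259]
0.1 [array([0.672, 0.005]), array([0.47 , 0.067])] [1.013 0.324] [ 0.616 -0.08 ] [0.375 0.167]
0.15 [array([ 0.659, -0.008]), array([0.466, 0.051])] [0.98  0.222] [ 0.611 -0.155] [0.386 0.075]
```

drive_tool([
  [100, [-28, -10, 60], [0, 0, 0]],
  [100, [-28, -10, 60], [0, 0, 0]],
  [100, [-28, -10, 60], [0, 0, 0]],
  [100, [-28, -10, 60], [0, 0, 0]],
  [100, [-28, -10, 60], [0, 0, 0]],
])

```text
t: 2.48
eef_pos: [0.412, -0.5125, 0.29]
tcp_rot: [[0.222, -0.002, 0.975], [-0.975, -0.001, 0.222], [0.001, -1.0, -0.002]]
contact_force: [0.6, -0.6, 0.2]
width: 1.001
```

drive_tool([
  [100, [-15, -5, 40], [0, 10.5, 0]],
  [100, [0, 0, 0], [0, 10.5, 0]],
  [100, [0, 0, 0], [0, 10.5, 0]],
  [100, [0, 0, 0], [0, 10.5, 0]],
  [100, [0, 0, 0], [0, 10.5, 0]],
])

```text
t: 3.1
eef_pos: [0.4558, -0.4823, 0.2965]
tcp_rot: [[-0.65, 0.002, 0.76], [-0.76, -0.001, -0.65], [-0.001, -1.0, 0.002]]
contact_force: [0.9, 0.2, -0.4]
width: 1.0
```

drive_tool([
  [100, [0, 0, 0], [0, 10.5, 0]],
  [100, [0, 0, 0], [0, 10.5, 0]],
  [100, [0, 0, 0], [0, 10.5, 0]],
  [100, [0, 0, 0], [0, 10.5, 0]],
])

```text
t: 3.6
eef_pos: [0.4561, -0.482, 0.2969]
tcp_rot: [[-0.994, 0.003, 0.113], [-0.113, -0.001, -0.994], [-0.003, -1.0, 0.001]]
contact_force: [-1.3, 0.0, -0.1]
width: 0.995
```

```bash
python3 -c "
from h import *
print(robot.read_state())"
```

```text
{'t': 3.6, 'q': array([  25.49224336,   28.63834016,   24.97155572,   98.19551863,
        -14.22438391,   56.14138601, -117.80117895]), 'joint_velocities': array([-14.90368283,   2.94054698,  23.71790267,   0.94505493,
       -13.95497598,   1.79167391, -71.51507993]), 'effort': array([  1.99754767, -65.77376604,   6.12040982, -25.4235363 ,
         0.42264489,  -0.13435645,   2.07230933]), 'eef_pos': array([ 0.45611776, -0.48197128,  0.29687819]), 'tcp_rot': array([[-9.93629970e-01,  3.09068361e-03,  1.12649593e-01],
       [-1.12652545e-01, -7.97641738e-04, -9.93634122e-01],
       [-2.98115468e-03, -9.99994906e-01,  1.14073411e-03]]), 'contact_force': array([-1.29585536,  0.01797904, -0.05351563]), 'moment': array([ 0.10687759, -0.04022036, -0.00758793]), 'width': 0.9954892537872974}
```

drive_tool([
  [100, [0, 0, -60], [-10, 1, 0]],
  [100, [0, 0, -60], [-10, -8, 0]],
  [100, [0, 0, 0], [-10, 0, 0]],
  [100, [0, 0, 0], [-10, 0, 0]],
  [100, [0, 0, 0], [-8, 0, 0]],
])

```text
t: 4.22
eef_pos: [0.4453, -0.3575, 0.3118]
tcp_rot: [[-0.976, -0.132, 0.171], [-0.213, 0.725, -0.655], [-0.038, -0.676, -0.736]]
contact_force: [-0.6, -0.7, 0.0]
width: 1.001
```

drive_tool([
  [100, [0, 0, 0], [0, 0, 0]],
])

```text
t: 4.35
eef_pos: [0.4449, -0.3585, 0.3095]
tcp_rot: [[-0.977, -0.133, 0.168], [-0.211, 0.726, -0.654], [-0.035, -0.675, -0.737]]
contact_force: [-0.1, -0.5, -0.3]
width: 0.998
```

Run:
```python
from h import *
np.set_printoptions(precision=3,suppress=True)
save("wrist","w1.png")
for k in ["bore_1","pin_a_mid","pin_a"]:
    print(k,[(np.round(x["centre"][::-1],1).tolist(),round(x["confidence"],2)) for x in cams.landmark_of("wrist",k)[:6]])
print(proj("wrist",[[.394,-.199,.125],[.435,-.182,.125],[.473,-.18,.125],[.525,-.166,.125]]))
print(robot.read_state()["q"])
```

```text
bore_1 [([185.4, 160.9], 0.89), ([223.6, 158.4], 0.82), ([292.9, 165.6], 0.71), ([259.3, 164.5], 0.69), ([257.1, 165.5], 0.57), ([220.4, 162.3], 0.26)]
pin_a_mid [([262.0, 162.3], 0.54)]
pin_a [([224.1, 162.5], 0.7), ([261.9, 166.8], 0.6), ([297.9, 161.0], 0.57)]
[[297.603 159.97 ]
 [260.179 162.69 ]
 [227.726 158.614]
 [182.325 158.458]]
[  37.811   39.207   14.045   88.634  -28.781   97.758 -106.507]
```

View pics/w1.png

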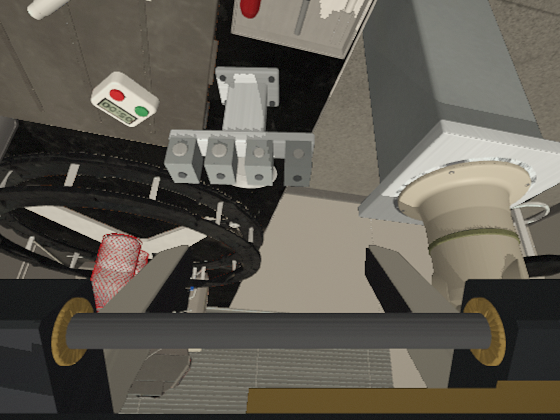

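Run:
```python
import cv2
im=cv2.imread("pics/w1.png")[120:195,155:325]
cv2.imwrite("pics/w1c.png",cv2.resize(cv2.rotate(im,cv2.ROTATE_180),None,fx=4.5,fy=4.5,interpolation=2))
```

```text
(no output)
```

View pics/w1c.png

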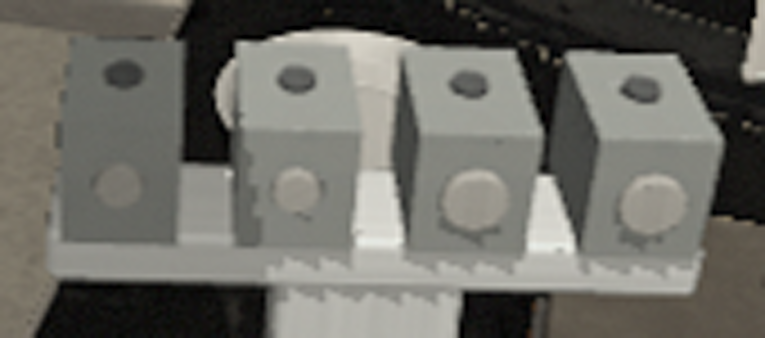

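Run:
```python
from h import *
np.set_printoptions(precision=4,suppress=True)
W=[(298.8,153.6),(259,152.9),(219.4,150.4),(179.9,149.6)]
T=[(220.9,254.9),(216.2,236.0),(212.1,217.0),(208,198.4)]
wy=np.array([-.022,-.022,-.024,-.024])
A=np.array([onz("wrist",p,.125) for p in W])
B=np.array([onz("top",p,.143) for p in T])
print(A);print(B)
from scipy.optimize import least_squares
def model(q):
    c,s=np.cos(q[2]),np.sin(q[2]);ex=np.array([c,s,0]);ey=np.array([-s,c,0])
    b=np.array([np.array([q[0],q[1],.125])+ex*(i-1.5)*.044 for i in range(4)]); return b,ey
def res(q):
    b,ey=model(q); w=proj("wrist",b+wy[:,None]*ey); t=proj("top",b+[0,0,.018])
    return np.r_[(w-W).ravel(),(t-T).ravel()*1.5]
r=least_squares(res,[.46,-.18,.23]); print(r.x,np.degrees(r.x[2]),r.fun.round(1));print(model(r.x))
# punch
s=cams.snapshot("top")
print(cams.landmark_of("top","punch_mid"))
for u in [(259,247.5),(275,247.3),(314.5,244.7),(300,246)]: print(onz("top",u,.009))
```

```text
[[ 0.3959 -0.2112  0.125 ]
 [ 0.4395 -0.2006  0.125 ]
 [ 0.4834 -0.1934  0.125 ]
 [ 0.5271 -0.183   0.125 ]]
[[ 0.3937 -0.1957  0.143 ]
 [ 0.4363 -0.1856  0.143 ]
 [ 0.4795 -0.1767  0.143 ]
 [ 0.5221 -0.1678  0.143 ]]
[ 0.4571 -0.1788  0.216 ] 12.378148957758459 [-0.4 -1.9 -0.  -2.4 -0.  -2.2  0.2 -2.6 -1.8  0.8 -1.4  0.5 -1.8  0.7
 -2.1  0.4]
(array([[ 0.3926, -0.1929,  0.125 ],
       [ 0.4356, -0.1835,  0.125 ],
       [ 0.4786, -0.1741,  0.125 ],
       [ 0.5215, -0.1646,  0.125 ]]), array([-0.2144,  0.9768,  0.    ]))
[{'centre': [246.1, 302.6], 'confidence': 0.8}]
[ 0.4135 -0.2776  0.009 ]
[ 0.4131 -0.3177  0.009 ]
[ 0.4174 -0.4169  0.009 ]
[ 0.4149 -0.3804  0.009 ]
```

```bash
cat >> h.py <<'E'
from scipy.spatial.transform import Rotation as Ro
EY=np.array([-.2144,.9768,0.]);EX=np.array([.9768,.2144,0.])
def down(z):  # tool down with tool z along horizontal z
    z=np.array(z,float);z[2]=0;z/=np.linalg.norm(z);y=np.array([0,0,-1.]);return np.c_[np.cross(y,z),y,z]
def plan(p,R=None,step=60,claw=None,start=None):
    if start is None:
        s=robot.read_state();p0,R0=s["eef_pos"],s["tcp_rot"]
    else: p0,R0=start
    p=np.array(p,float);R=R0 if R is None else R
    w=Ro.from_matrix(R0.T@R).as_rotvec();n=int(max(np.ceil(np.linalg.norm(p-p0)*1000/step-1e-6),np.ceil(np.degrees(np.linalg.norm(w))/10.5),1))
    for i in range(n):
        Ri=R0@Ro.from_rotvec(w*i/n).as_matrix(); d=Ri.T@(p-p0)/n*1000
        print(np.round(d,0 if step>15 else 1).tolist(),np.round(np.degrees(w/n),1).tolist())
    print("n",n); return p,R
E
python3 - <<'E'
from h import *
R=down([.028,-1,0])
print(R)
e=plan([.4145,-.362,.12],R)
plan([.4145,-.362,.03],R,start=e)
E
```

```text
[[-0.99960823  0.          0.02798903]
 [-0.02798903  0.         -0.99960823]
 [-0.         -1.          0.        ]]
[8.0, 26.0, 28.0] [9.5, 2.2, 0.5]
[7.0, 30.0, 24.0] [9.5, 2.2, 0.5]
[6.0, 34.0, 18.0] [9.5, 2.2, 0.5]
[6.0, 36.0, 13.0] [9.5, 2.2, 0.5]
[6.0, 38.0, 7.0] [9.5, 2.2, 0.5]
n 5
[0.0, 45.0, 0.0] [0.0, 0.0, 0.0]
[0.0, 45.0, 0.0] [0.0, 0.0, 0.0]
n 2
```

drive_tool([
  [40, [8, 26, 28], [9.5, 2.2, 0.5]],
  [36, [7, 30, 24], [9.5, 2.2, 0.5]],
  [36, [6, 34, 18], [9.5, 2.2, 0.5]],
  [36, [6, 36, 13], [9.5, 2.2, 0.5]],
  [36, [6, 38, 7], [9.5, 2.2, 0.5]],
])

```text
t: 5.28
eef_pos: [0.4185, -0.3684, 0.124]
tcp_rot: [[-0.999, 0.02, 0.025], [-0.026, -0.035, -0.999], [-0.019, -0.999, 0.036]]
contact_force: [0.5, -0.0, -1.3]
width: 0.513
```

drive_tool([
  [36, [0, 0, 0], [0, 0, 0]],
])

```text
t: 5.4
eef_pos: [0.418, -0.3647, 0.1234]
tcp_rot: [[-0.999, 0.018, 0.029], [-0.03, -0.033, -0.999], [-0.017, -0.999, 0.034]]
contact_force: [0.1, -0.3, 0.8]
width: 0.406
```

Run:
```python
from h import *
np.set_printoptions(precision=4,suppress=True)
save("wrist","w2.png")
s=robot.read_state();print(s["eef_pos"],s["width"],s["q"])
for k in ["punch_mid","punch","tray","screwdriver","spatula"]:
    print(k,[(np.round(x["centre"][::-1],1).tolist(),round(x["confidence"],2),onz("wrist",x["centre"][::-1],.009 if "mid" in k else .002)) for x in cams.landmark_of("wrist",k)[:2]])
for x in cams.silhouettes("wrist","punch")[:2]:
    m=x["region"].astype(np.uint8); r=cv2.minAreaRect(np.argwhere(m)[:,::-1].astype(np.float32)); print(x["confidence"],x["extent"],r)
plan([.4145,-.362,.03],down([.028,-1,0]))
```

```text
[ 0.4189 -0.3664  0.1248] 0.3827825717309679 [  19.3451   33.8346   22.7543  122.1542  -26.9333   26.5401 -115.8176]
punch_mid [([283.7, 213.1], 0.9, array([ 0.4163, -0.3716,  0.009 ]))]
punch [([283.5, 207.1], 0.92, array([ 0.4169, -0.376 ,  0.002 ]))]
tray [([279.9, 192.7], 0.87, array([ 0.4201, -0.3885,  0.002 ]))]
screwdriver [([217.0, 215.3], 0.77, array([ 0.4712, -0.3684,  0.002 ]))]
spatula [([337.1, 219.7], 0.84, array([ 0.3721, -0.3677,  0.002 ]))]
0.89 [270.3, 148.4, 290.7, 313.6] ((282.0264892578125, 231.41421508789062), (20.56836700439453, 163.27822875976562), 1.652304768562317)
0.75 [199.2, 116.0, 227.6, 267.7] ((214.0, 191.5), (151.0, 24.0), 90.0)
[3.0, 47.0, -6.0] [-1.0, -0.1, -0.6]
[3.0, 47.0, -5.0] [-1.0, -0.1, -0.6]
n 2
```

View pics/w2.png

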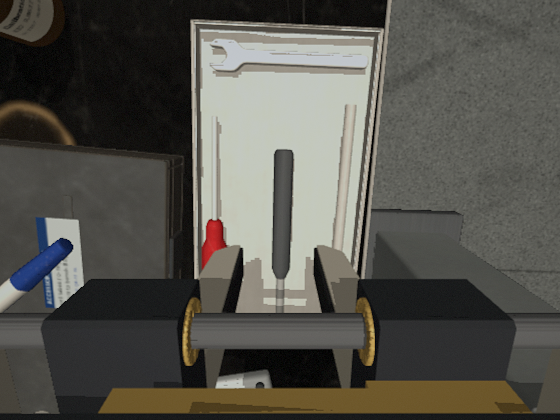

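drive_tool([
  [28, [2, 45, -6], [-1, -0.1, -0.6]],
  [28, [1, 0, 0], [-1, -0.1, -0.4]],
])

```text
t: 6.0
eef_pos: [0.4175, -0.3669, 0.0803]
tcp_rot: [[-1.0, 0.005, 0.027], [-0.027, -0.0, -1.0], [-0.005, -1.0, 0.0]]
contact_force: [0.1, 0.5, 0.7]
width: 0.287
```

Run:
```python
from h import *
print(robot.read_state()["width"])
plan([.416,-.362,.03],down([.028,-1,0]))
```

```text
0.28677442908397394
[2.0, 50.0, -5.0] [-0.0, -0.1, -0.3]
n 1
```

drive_tool([
  [28, [2, 25, -3], [0, 0, -0.3]],
  [28, [0, 21, -2], [0, 0, 0]],
  [28, [0, 0, 0], [0, 0, 0]],
])

```text
t: 6.38
eef_pos: [0.4166, -0.366, 0.0373]
tcp_rot: [[-1.0, 0.003, 0.023], [-0.023, -0.001, -1.0], [-0.003, -1.0, 0.001]]
contact_force: [-0.0, -0.2, 0.3]
width: 0.283
```

Run:
```python
from h import *
plan([.416,-.362,.03],down([.028,-1,0]),step=10)
```

```text
[0.5, 7.2, -4.0] [-0.1, -0.3, -0.2]
n 1
```

Steps have some lag; lower the rest and close.

drive_tool([
  [28, [0.5, 7, -4], [0, 0, 0]],
  [28, [0, 0, 0], [0, 0, 0]],
  [0, [0, 0, 0], [0, 0, 0]],
  [0, [0, 0, 0], [0, 0, 0]],
  [0, [0, 0, 0], [0, 0, 0]],
])

```text
t: 7.0
eef_pos: [0.4173, -0.3634, 0.0335]
tcp_rot: [[-1.0, 0.007, 0.023], [-0.023, -0.003, -1.0], [-0.007, -1.0, 0.003]]
contact_force: [0.8, -0.1, -0.8]
width: 0.146
```

drive_tool([
  [0, [0, 0, 0], [0, 0, 0]],
  [0, [0, 0, 0], [0, 0, 0]],
  [0, [0, -30, 0], [0, 0, 0]],
  [0, [0, -60, 0], [0, 0, 0]],
  [0, [0, -60, 0], [0, 0, 0]],
])

```text
t: 7.62
eef_pos: [0.4145, -0.3617, 0.1829]
tcp_rot: [[-1.0, -0.001, 0.022], [-0.022, 0.002, -1.0], [0.001, -1.0, -0.002]]
contact_force: [2.2, -0.3, -0.5]
width: 0.146
```

Run:
```python
from h import *
np.set_printoptions(precision=4,suppress=True)
s=robot.read_state();print(s["eef_pos"],s["width"],s["contact_force"],s["q"])
save("wrist","w3.png")
for k in ["punch_mid"]:
    print(k,[(np.round(x["centre"][::-1],1).tolist(),round(x["confidence"],2)) for x in cams.landmark_of("wrist",k)[:2]])
```

```text
[ 0.4145 -0.3617  0.1829] 0.14573600516884067 [ 2.2161 -0.2516 -0.5343] [  15.6115   29.5925   28.4534  119.171   -23.2685   36.7299 -118.8317]
punch_mid [([280.4, 250.6], 0.71)]
```

View pics/w3.png

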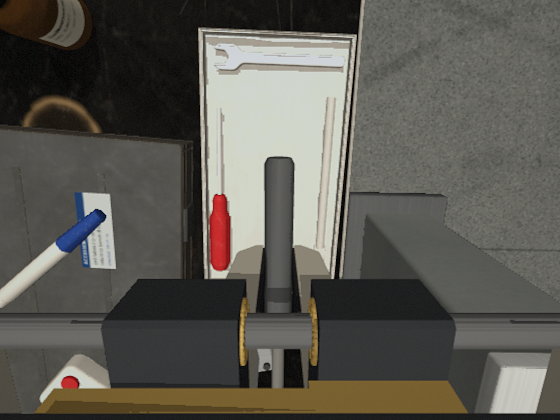

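drive_tool([
  [0, [-2, 50, 0], [0, 0, 0]],
  [0, [0, 50, 0], [0, 0, 0]],
  [0, [0, 38, 0], [0, 0, 0]],
  [0, [0, 0, 0], [0, 0, 0]],
])

```text
t: 8.22
eef_pos: [0.4213, -0.3639, 0.0461]
tcp_rot: [[-1.0, 0.011, 0.024], [-0.024, -0.004, -1.0], [-0.011, -1.0, 0.005]]
contact_force: [0.1, -0.8, -1.0]
width: 0.145
```

Run:
```python
from h import *
plan([.416,-.3617,.034],down([.023,-1,0]),step=10)
```

```text
[2.7, 6.0, -1.2] [-0.1, 0.0, -0.3]
[2.7, 6.0, -1.2] [-0.1, 0.0, -0.3]
n 2
```

drive_tool([
  [0, [3, 5, -1], [0, 0, -0.3]],
  [0, [1, 6, -1], [0, 0, -0.2]],
  [0, [0, 2, 0], [0, 0, 0]],
  [0, [0, 0, 0], [0, 0, 0]],
])

```text
t: 8.72
eef_pos: [0.4181, -0.3628, 0.0354]
tcp_rot: [[-1.0, 0.004, 0.024], [-0.024, -0.007, -1.0], [-0.004, -1.0, 0.007]]
contact_force: [0.6, -0.6, -0.4]
width: 0.145
```

drive_tool([
  [0, [1, 3, 0], [-0.4, 0, -0.2]],
  [0, [0, 0, 0], [0, 0, 0]],
  [28, [0, 0, 0], [0, 0, 0]],
  [28, [0, 0, 0], [0, 0, 0]],
  [28, [0, 4, 0], [0, 0, 0]],
])

```text
t: 9.35
eef_pos: [0.4179, -0.3634, 0.0295]
tcp_rot: [[-1.0, 0.003, 0.024], [-0.024, -0.001, -1.0], [-0.003, -1.0, 0.001]]
contact_force: [0.1, 0.0, 0.4]
width: 0.276
```

drive_tool([
  [28, [0, 2, 0], [0, 0, 0]],
  [28, [0, 0, 0], [0, 0, 0]],
])

```text
t: 9.6
eef_pos: [0.4179, -0.3634, 0.027]
tcp_rot: [[-1.0, 0.002, 0.024], [-0.024, -0.001, -1.0], [-0.002, -1.0, 0.001]]
contact_force: [0.1, 0.5, 2.9]
width: 0.282
```

drive_tool([
  [28, [0, -2, 0], [0, 0, 0]],
  [0, [0, 0, 0], [0, 0, 0]],
  [0, [0, 0, 0], [0, 0, 0]],
  [0, [0, 0, 0], [0, 0, 0]],
])

```text
t: 10.1
eef_pos: [0.4177, -0.3634, 0.029]
tcp_rot: [[-1.0, 0.002, 0.024], [-0.024, -0.001, -1.0], [-0.002, -1.0, 0.001]]
contact_force: [-1.1, -0.3, -0.6]
width: 0.147
```

Run:
```python
from h import *
s=robot.read_state();print(s["eef_pos"],s["width"],s["contact_force"])
b1=np.array([.3926,-.1929,.125]); R=down(-EY)
e=plan([.4145,-.363,.17])
g=b1-EY*(.022+.085+.03); g[2]=.125+.02+.01
print(g);plan(g,R,start=e)
```

```text
[ 0.41773828 -0.36336746  0.02904658] 0.14742178265947845 [-1.14872238 -0.28675476 -0.56645913]
[1.0, -47.0, -0.0] [0.0, 0.0, 0.0]
[1.0, -47.0, -0.0] [0.0, 0.0, 0.0]
[1.0, -47.0, -0.0] [0.0, 0.0, 0.0]
n 3
[ 0.4219728 -0.3267216  0.155    ]
[-4.0, 7.0, -18.0] [-0.0, -5.5, -0.1]
[-6.0, 7.0, -18.0] [-0.0, -5.5, -0.1]
n 2
```

drive_tool([
  [0, [1, -47, 0], [0, 0, 0]],
  [0, [1, -47, 0], [0, 0, 0]],
  [0, [1, -40, 0], [0, 0, 0]],
  [0, [-4, 4, -18], [0, -5.5, 0]],
  [0, [-6, 4, -18], [0, -5.5, 0]],
])

```text
t: 10.72
eef_pos: [0.4213, -0.3269, 0.1587]
tcp_rot: [[-0.976, 0.001, 0.217], [-0.217, -0.001, -0.976], [-0.001, -1.0, 0.001]]
contact_force: [-0.6, -0.6, -1.2]
width: 0.148
```

drive_tool([
  [0, [0, 0, 0], [0, 0, 0]],
])

```text
t: 10.85
eef_pos: [0.4215, -0.3257, 0.1587]
tcp_rot: [[-0.976, 0.001, 0.218], [-0.218, 0.0, -0.976], [-0.001, -1.0, 0.0]]
contact_force: [-0.5, 0.2, -1.0]
width: 0.147
```

Run:
```python
from h import *
np.set_printoptions(precision=4,suppress=True)
s=robot.read_state();print(s["eef_pos"],s["tcp_rot"],s["width"])
a=cams.snapshot("wrist"); b=cams.snapshot("side")[120:260,200:340]
cv2.imwrite("pics/w4raw.png",a[:,:,::-1]);
c=np.zeros((420,800,3),np.uint8); c[:,:420]=cv2.resize(b,(420,420),interpolation=2); c[:,420:]=cv2.resize(cv2.rotate(a,cv2.ROTATE_180)[0:260,100:335],(380,420),interpolation=2)
cv2.imwrite("pics/w4.png",c[:,:,::-1])
for n in("wrist","side"): print(n,[(np.round(x["centre"][::-1],1).tolist(),round(x["confidence"],2)) for x in cams.landmark_of(n,"punch_mid")[:3]])
off=np.array([0,.0195,0]);T=s["eef_pos"]+s["tcp_rot"]@np.array([0,.0195,-.085]);print("tip",T,proj("side",T),proj("wrist",T))
```

```text
[ 0.4215 -0.3257  0.1587] [[-0.9759  0.0014  0.2184]
 [-0.2184  0.0003 -0.9759]
 [-0.0014 -1.      0.    ]] 0.147428289932068
wrist [([279.0, 257.9], 0.84), ([37.3, 338.8], 0.73), ([293.5, 139.5], 0.34)]
side [([272.4, 343.5], 0.59), ([259.9, 202.6], 0.55), ([254.7, 205.1], 0.53)]
tip [ 0.4029 -0.2428  0.1392] [[254.6692 180.8111]] [[275.3764 400.0682]]
```

View pics/w4.png

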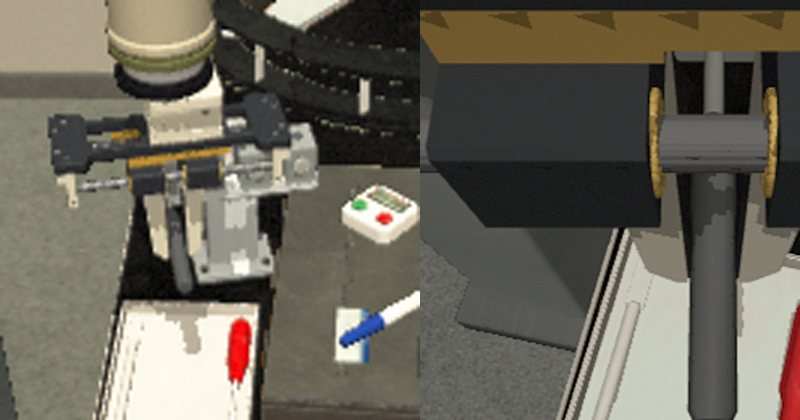

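Run:
```python
from h import *
save("top","t5.png",(185,180,285,280),6)
T=[.4029,-.2428,.1392];print((proj("top",T)-[185,180])*6)
b1=np.array([.3926,-.1929,.143]);print((proj("top",np.array([b1+EX*.044*i for i in range(4)]))-[185,180])*6)
```

```text
[[341.79802289 422.14819845]]
[[208.02312762 452.46150173]
 [181.64514218 338.11931101]
 [155.47262006 224.66775411]
 [129.50316998 112.09646542]]
```

View pics/t5.png

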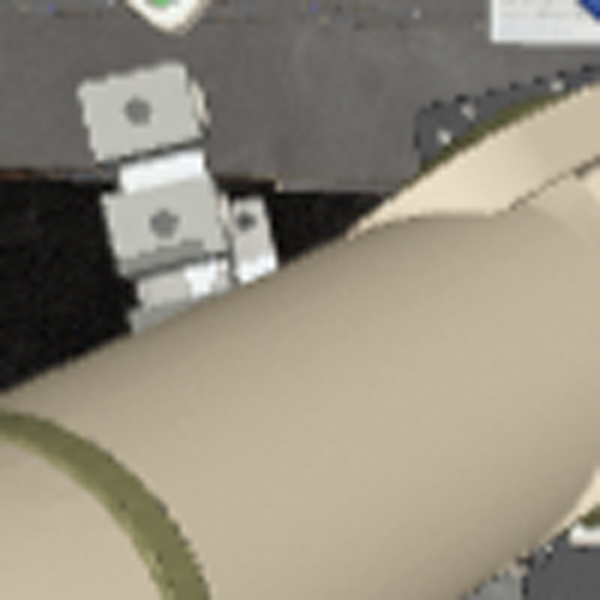

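Run:
```python
from h import *
np.set_printoptions(precision=4,suppress=True)
from scipy.optimize import least_squares
p=proj("top",[.4177,-.3634,.009])[0]; print("punch top px",p,"obs row",245.39-.029*(p[0]-289.9))
Rw=np.array([[-.977,-.133,.168],[-.211,.726,-.654],[-.035,-.675,-.737]]);pw=np.array([.4449,-.3585,.3095])
# camera in tool from current
K,R,t=cam("wrist");s=robot.read_state();Ct=s["tcp_rot"].T@(-R.T@t-s["eef_pos"]);Rt=s["tcp_rot"].T@R.T
u,_,v=np.linalg.svd(Rw);Rw=u@v
C=pw+Rw@Ct;Rc=Rw@Rt
def pj(P): q=K@(Rc.T@(P-C).T); return (q[:2]/q[2]).T
W=np.array([(298.8,153.6),(259,152.9),(219.4,150.4),(179.9,149.6)]);T=np.array([(220.9,254.9),(216.2,236.0),(212.1,217.0),(208,198.4)])
wy=np.array([-.022,-.022,-.024,-.024])
dvt=(245.39-.029*(p[0]-289.9))-p[1]
def res(q,full=False):
    c,s=np.cos(q[2]),np.sin(q[2]);ex=np.array([c,s,0]);ey=np.array([-s,c,0])
    b=np.array([np.array([q[0],q[1],.125])+ex*(i-1.5)*.044 for i in range(4)])
    if full: return b
    w=pj(b+wy[:,None]*ey)+[0,q[3]]; t=proj("top",b+[0,0,.018])+[q[4],q[5]]
    return np.r_[((w-W)/.4).ravel(),((t-T)/.4).ravel(),q[3]/1.5,q[4]/1,(q[5]-dvt)/.5]
r=least_squares(res,[.46,-.18,.2,0,0,0]);print(dvt,r.x,np.degrees(r.x[2]),r.fun.round(1));print(res(r.x,True))
```

```text
punch top px [293.1805 245.0492] obs row 245.29486474661385
0.24563193861342825 [ 0.4558 -0.1804  0.2154  1.3466  0.4394 -0.7675] 12.34380621437324 [-0.2  0.4  0.1 -0.5 -0.3  0.3 -0.4 -0.4 -0.2  0.7  0.6  0.3 -0.   0.5
 -0.6  0.1  0.9  0.4 -2. ]
[[ 0.3914 -0.1945  0.125 ]
 [ 0.4343 -0.1851  0.125 ]
 [ 0.4773 -0.1757  0.125 ]
 [ 0.5203 -0.1663  0.125 ]]
```

Run:
```python
from h import *
R=down(-EY)@Ro.from_rotvec([np.radians(-45),0,0]).as_matrix()
plan([.487,-.3217,.27],R)
```

```text
[-13.0, -22.0, 2.0] [-9.0, 0.0, -0.0]
[-13.0, -22.0, -2.0] [-9.0, 0.0, -0.0]
[-13.0, -22.0, -5.0] [-9.0, 0.0, -0.0]
[-13.0, -21.0, -9.0] [-9.0, 0.0, -0.0]
[-13.0, -19.0, -12.0] [-9.0, 0.0, -0.0]
n 5
```

drive_tool([
  [0, [-13, -22, 2], [-9, 0, 0]],
  [0, [-13, -22, -2], [-9, 0, 0]],
  [0, [-13, -22, -5], [-9, 0, 0]],
  [0, [-13, -21, -9], [-9, 0, 0]],
  [0, [-13, -19, -12], [-9, 0, 0]],
])

```text
t: 11.72
eef_pos: [0.4863, -0.3237, 0.2738]
tcp_rot: [[-0.977, -0.153, 0.145], [-0.211, 0.706, -0.676], [0.001, -0.691, -0.723]]
contact_force: [-0.0, 1.3, -1.7]
width: 0.149
```

drive_tool([
  [0, [0, 0, 0], [0, 0, 0]],
  [0, [0, 0, 0], [0, 0, 0]],
])

```text
t: 11.98
eef_pos: [0.4858, -0.3262, 0.2712]
tcp_rot: [[-0.978, -0.152, 0.141], [-0.208, 0.705, -0.678], [0.004, -0.693, -0.721]]
contact_force: [0.9, -0.2, -1.7]
width: 0.149
```

Run:
```python
from h import *
np.set_printoptions(precision=4,suppress=True)
a=cams.snapshot("wrist"); K,R,t=cam("wrist"); np.savez("v6.npz",a=a,K=K,R=R,t=t)
s=robot.read_state();print(s["eef_pos"],s["tcp_rot"])
c=proj("wrist",[.4565,-.18,.125])[0].astype(int);x0=c[0]-95;y0=c[1]-50;print(x0,y0)
cv2.imwrite("pics/w6.png",cv2.resize(a[y0:y0+110,x0:x0+190],None,fx=4,fy=4,interpolation=2)[:,:,::-1])
print([(np.round(x["centre"][::-1],1).tolist(),round(x["confidence"],2)) for x in cams.landmark_of("wrist","punch_mid")[:3]], proj("wrist",s["eef_pos"]+s["tcp_rot"]@np.array([[0,.02,.01],[0,.02,.06]]).T[:,0]))
```

```text
[ 0.4857 -0.3261  0.2714] [[-0.9782 -0.1524  0.1413]
 [-0.2078  0.705  -0.6781]
 [ 0.0037 -0.6926 -0.7213]]
179 136
[([280.5, 257.5], 0.62)] [[276.6469 246.5118]]
```

View pics/w6.png

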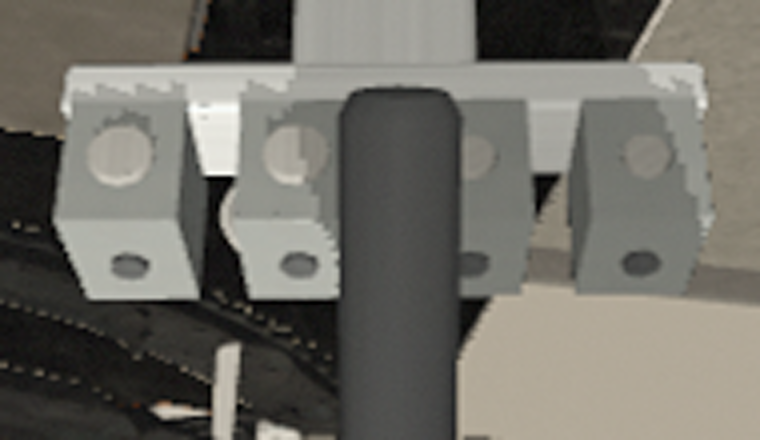

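Run:
```python
from h import *
np.set_printoptions(precision=4,suppress=True)
from scipy.optimize import least_squares
s=robot.read_state()
for z in(.01,.03,.06): print(z,proj("wrist",s["eef_pos"]+s["tcp_rot"]@np.array([0,.02-.007,z])))
d=np.load("v6.npz"); g=cv2.cvtColor(d["a"],cv2.COLOR_RGB2GRAY)
for r in (165,180,195,215,230): print(r,g[r,255:305:2])
W=np.array([(340.5,175),(296.75,175),(253,174.25),(209.5,174.3)]);H=np.array([(339.5,202),(296.75,202),(254,202),(211.5,202.5)])
T=np.array([(220.9,254.9),(216.2,236.0),(212.1,217.0),(208,198.4)])
wy=np.array([-.022,-.022,-.024,-.024])
def res(q,full=False):
    c,s=np.cos(q[2]),np.sin(q[2]);ex=np.array([c,s,0]);ey=np.array([-s,c,0])
    b=np.array([np.array([q[0],q[1],.125])+ex*(i-1.5)*.044 for i in range(4)])
    if full: return b,ey
    w=proj("wrist",b+wy[:,None]*ey)+q[3:5]; h=proj("wrist",b+[0,0,.018])+q[3:5]; t=proj("top",b+[0,0,.018])+q[5:7]
    return np.r_[((w-W)/.4).ravel(),((h-H)/.4).ravel(),((t-T)/.4).ravel(),(q[3:]-[du,0,0,.25])/[.5,2,1,.5]]
for du in(0,2):
    r=least_squares(res,[.46,-.18,.2,0,0,0,0]);print(du,r.x,np.degrees(r.x[2]));print(r.fun.round(1));print(*res(r.x,True))
```

```text
0.01 [[276.17   253.0491]]
0.03 [[276.0908 214.1849]]
0.06 [[275.9612 150.657 ]]
165 [116 117 116 116  83  61  67  70  72  73  74  77  78  77  74  74  71  70
  65  52 107 117 117 117 116]
180 [132 128 118 120  86  62  72  71  75  77  76  79  80  80  76  75  73  69
  65  49 131 131 119 116 119]
195 [177 178 179 138 101  60  69  71  76  77  79  81  80  78  76  74  72  71
  61  59 123 121 121 121 120]
215 [ 18  20  21  19  38  60  72  73  76  78  79  79  79  78  75  73  72  70
  60  44  16  15 143 171 170]
230 [ 44  22  24  34  41  62  72  73  77  79  80  79  81  78  75  74  71  69
  56 132 171 169 169 169 170]
0 [ 0.4565 -0.1802  0.2122  0.3344  1.6134  0.5392 -0.515 ] 12.160306196101574
[ 1.2  0.3  0.8  0.8  0.1  0.4 -1.6  0.7 -0.9 -1.  -0.4 -0.5  0.2 -0.
  0.1 -0.8 -0.4  0.7  0.5  0.2  0.   0.4 -0.4 -0.   0.7  0.8  0.5 -1.5]
[[ 0.392  -0.1941  0.125 ]
 [ 0.435  -0.1848  0.125 ]
 [ 0.478  -0.1755  0.125 ]
 [ 0.521  -0.1663  0.125 ]] [-0.2106  0.9776  0.    ]
2 [ 0.4581 -0.1796  0.2121  2.0497  1.5186  0.7709  0.1095] 12.149856853846593
[ 1.1  0.3  0.8  0.8  0.1  0.4 -1.5  0.7 -0.9 -1.  -0.3 -0.5  0.3 -0.1
  0.3 -0.8 -0.5  0.4  0.5 -0.   0.   0.2 -0.4 -0.3  0.1  0.8  0.8 -0.3]
[[ 0.3936 -0.1935  0.125 ]
 [ 0.4366 -0.1843  0.125 ]
 [ 0.4797 -0.175   0.125 ]
 [ 0.5227 -0.1657  0.125 ]] [-0.2105  0.9776  0.    ]
```

```bash
sed -i 's/^EY=.*/EY=np.array([-.2105,.9776,0.]);EX=np.array([.9776,.2105,0.]);B=np.array([.4581,-.1796,.125])+np.array([[(i-1.5)*.044] for i in range(4)])*EX/' h.py
python3 - <<'E'
from h import *
print(B);plan(B[0]-EY*.135+[0,0,.02],down(-EY))
E
```

```text
[[ 0.3935784 -0.193493   0.125    ]
 [ 0.4365928 -0.184231   0.125    ]
 [ 0.4796072 -0.174969   0.125    ]
 [ 0.5226216 -0.165707   0.125    ]]
[12.0, 20.0, 16.0] [9.2, -0.0, 0.0]
[12.0, 22.0, 13.0] [9.2, -0.0, 0.0]
[12.0, 24.0, 9.0] [9.2, -0.0, 0.0]
[12.0, 25.0, 5.0] [9.2, -0.0, 0.0]
[12.0, 25.0, 1.0] [9.2, -0.0, 0.0]
n 5
```

drive_tool([
  [0, [12, 20, 16], [9.2, 0, 0]],
  [0, [12, 22, 13], [9.2, 0, 0]],
  [0, [12, 24, 9], [9.2, 0, 0]],
  [0, [12, 25, 5], [9.2, 0, 0]],
  [0, [12, 25, 1], [9.2, 0, 0]],
])

```text
t: 12.7
eef_pos: [0.4221, -0.3247, 0.1455]
tcp_rot: [[-0.977, 0.01, 0.211], [-0.211, -0.029, -0.977], [-0.004, -1.0, 0.03]]
contact_force: [0.7, 1.0, -2.6]
width: 0.146
```

drive_tool([
  [0, [0, 0, 0], [0, 0, 0]],
  [0, [0, 0, 0], [0, 0, 0]],
])

```text
t: 12.95
eef_pos: [0.421, -0.3208, 0.1463]
tcp_rot: [[-0.976, 0.009, 0.215], [-0.216, -0.026, -0.976], [-0.004, -1.0, 0.027]]
contact_force: [-0.2, -0.5, -0.7]
width: 0.145
```

```bash
cat >> h.py <<'E'
def rel(i,off=.02):
    s=robot.read_state();d=s["eef_pos"]+s["tcp_rot"][:,1]*off-B[i]
    z=s["tcp_rot"][:,2]
    print("rel row,bore,z mm",np.round([d@EX*1e3,d@EY*1e3,d[2]*1e3],1),"punch yaw err",np.round(np.degrees(z@EX),2),"pitch",np.round(np.degrees(z[2]),2),"roll",np.round(np.degrees(s["tcp_rot"][2,0]),2),"F",np.round([s["contact_force"]@EX,s["contact_force"]@EY,s["contact_force"][2]],1),"w",round(s["width"],3),"q",np.round(s["q"]))
E
python3 - <<'E'
from h import *
rel(0);plan(B[0]-EY*.125+[0,0,.02],down(-EY),step=10)
E
```

```text
rel row,bore,z mm [ 1.000e-01 -1.308e+02  1.400e+00] punch yaw err 0.29 pitch 1.57 roll -0.2 F [-0.3 -0.5 -0.7] w 0.145 q [  14.   31.   24.  124.  -24.   28. -111.]
[0.0, 1.2, -5.3] [-1.6, 0.3, -0.2]
n 1
```

drive_tool([
  [0, [0, 1.5, -5], [-1.7, 0.3, -0.2]],
  [0, [0, 0, -5], [0, 0, 0]],
  [0, [0, 0, 0], [0, 0, 0]],
])

```text
t: 13.32
eef_pos: [0.4204, -0.3129, 0.1459]
tcp_rot: [[-0.978, 0.001, 0.208], [-0.208, 0.005, -0.978], [-0.002, -1.0, -0.005]]
contact_force: [0.0, -0.0, -0.8]
width: 0.145
```

```bash
python3 -c "
from h import *
rel(0)"
```

```text
rel row,bore,z mm [   1.1 -122.2    0.9] punch yaw err -0.15 pitch -0.28 roll -0.13 F [ 0.  -0.  -0.8] w 0.145 q [  14.   31.   24.  124.  -25.   30. -111.]
```

drive_tool([
  [0, [1, 1, -4], [0.2, 0, 0]],
  [0, [0, 0, -4], [0, 0, 0]],
  [0, [0, 0, -4], [0, 0, 0]],
])

```text
t: 13.7
eef_pos: [0.4175, -0.3032, 0.1452]
tcp_rot: [[-0.978, 0.004, 0.206], [-0.206, -0.002, -0.978], [-0.004, -1.0, 0.003]]
contact_force: [1.8, -9.6, -1.3]
width: 0.148
```

drive_tool([
  [0, [0, 0, -3], [0, 0, 0]],
  [0, [0, 0, -3], [0, 0, 0]],
  [0, [0, 0, -3], [0, 0, 0]],
])

```text
t: 14.08
eef_pos: [0.4182, -0.302, 0.1471]
tcp_rot: [[-0.979, 0.012, 0.204], [-0.204, -0.017, -0.979], [-0.009, -1.0, 0.02]]
contact_force: [0.6, -8.2, -1.2]
width: 0.151
```

```bash
python3 -c "
from h import *
rel(0)"
```

```text
rel row,bore,z mm [   1.4 -111.6    2.1] punch yaw err -0.4 pitch 1.12 roll -0.49 F [-1.1 -8.1 -1.2] w 0.151 q [  12.   30.   24.  126.  -25.   28. -112.]
```

drive_tool([
  [0, [1, 1.5, -5], [-1, 0.2, -0.4]],
  [0, [0, 0.5, -6], [-0.3, 0, 0]],
  [0, [0, 0.5, -6], [-0.3, 0, 0]],
])

```text
t: 14.45
eef_pos: [0.4168, -0.2952, 0.1466]
tcp_rot: [[-0.98, 0.01, 0.197], [-0.197, -0.01, -0.98], [-0.008, -1.0, 0.011]]
contact_force: [-0.7, -11.1, -1.4]
width: 0.146
```

```bash
python3 -c "
from h import *
rel(0)"
```

```text
rel row,bore,z mm [   1.4 -104.5    1.6] punch yaw err -0.81 pitch 0.65 roll -0.43 F [ -3.  -10.7  -1.4] w 0.146 q [  12.   30.   24.  126.  -26.   28. -113.]
```

drive_tool([
  [0, [2, 2, -6], [-0.6, -0.8, -0.4]],
  [0, [0.5, 0.5, -6], [-0.3, -0.1, 0]],
  [0, [0, 0.5, -6], [-0.3, 0, 0]],
  [0, [0, 0.5, -6], [-0.3, 0, 0]],
])

```text
t: 14.95
eef_pos: [0.4151, -0.2847, 0.1462]
tcp_rot: [[-0.978, 0.013, 0.207], [-0.207, -0.01, -0.978], [-0.011, -1.0, 0.012]]
contact_force: [0.1, -10.7, -0.8]
width: 0.148
```

```bash
python3 -c "
from h import *
rel(0)"
```

```text
rel row,bore,z mm [  2.1 -93.9   1.2] punch yaw err -0.21 pitch 0.69 roll -0.64 F [ -2.2 -10.5  -0.8] w 0.148 q [  11.   29.   24.  127.  -26.   27. -113.]
```

drive_tool([
  [0, [2.5, 1.5, -6], [-0.5, -0.2, -0.6]],
  [0, [1, 0.5, -6], [-0.3, 0, 0]],
  [0, [0.5, 0.5, -6], [-0.3, 0, 0]],
  [0, [0.5, 0.5, -6], [-0.3, 0, 0]],
])

```text
t: 15.45
eef_pos: [0.412, -0.274, 0.1462]
tcp_rot: [[-0.979, 0.014, 0.205], [-0.205, -0.011, -0.979], [-0.012, -1.0, 0.014]]
contact_force: [0.5, -9.7, -1.1]
width: 0.149
```

```bash
python3 -c "
from h import *
rel(0)"
```

```text
rel row,bore,z mm [  1.3 -82.8   1.2] punch yaw err -0.33 pitch 0.78 roll -0.68 F [-1.6 -9.6 -1.1] w 0.149 q [  10.   29.   24.  128.  -26.   26. -113.]
```

drive_tool([
  [0, [1, 0, 22], [-0.8, -0.3, -0.6]],
  [0, [0, 0, 20], [0, 0, 0]],
  [0, [-20, 0, 0], [0, 0, 0]],
  [0, [-21, 0, 0], [0, 0, 0]],
  [0, [0, 0, 0], [0, 0, 0]],
])

```text
t: 16.08
eef_pos: [0.4629, -0.3056, 0.1463]
tcp_rot: [[-0.977, 0.001, 0.212], [-0.212, 0.002, -0.977], [-0.002, -1.0, -0.002]]
contact_force: [-0.4, -0.1, -0.4]
width: 0.148
```

```bash
python3 -c "
from h import *
rel(1); plan(B[1]-EY*.122+[0,0,.02],down(-EY),step=10)"
```

```text
rel row,bore,z mm [   0.2 -124.1    1.3] punch yaw err 0.08 pitch -0.09 roll -0.1 F [-0.4 -0.  -0.4] w 0.148 q [  11.   33.   24.  120.  -25.   32. -114.]
[0.2, 1.3, -2.2] [0.1, 0.1, -0.1]
n 1
```

Well aligned. Drive pin 2.

drive_tool([
  [0, [0.5, 1.5, -5], [0, 0, 0]],
  [0, [0.3, 0.5, -5], [-0.2, 0, 0]],
  [0, [0.3, 0.5, -6], [-0.3, 0, -0.1]],
  [0, [0.5, 0.5, -6], [-0.3, -0.1, -0.1]],
  [0, [0.5, 0.5, -6], [-0.3, -0.1, -0.1]],
])

```text
t: 16.7
eef_pos: [0.456, -0.285, 0.1447]
tcp_rot: [[-0.977, 0.001, 0.211], [-0.211, 0.005, -0.977], [-0.002, -1.0, -0.005]]
contact_force: [2.8, -8.1, -1.7]
width: 0.148
```

```bash
python3 -c "
from h import *
rel(1)"
```

```text
rel row,bore,z mm [  -2.2 -102.5   -0.3] punch yaw err 0.03 pitch -0.29 roll -0.11 F [ 1.  -8.5 -1.7] w 0.148 q [   9.   32.   24.  122.  -25.   31. -115.]
```

drive_tool([
  [0, [-2, 0, -6], [0, 0, 0]],
  [0, [0, 0.3, -6], [0, 0, 0]],
  [0, [0, 0.3, -6], [-0.2, 0, 0]],
  [0, [0.3, 0.3, -6], [-0.2, 0, 0]],
])

```text
t: 17.2
eef_pos: [0.4541, -0.2716, 0.1465]
tcp_rot: [[-0.979, 0.011, 0.203], [-0.203, -0.007, -0.979], [-0.009, -1.0, 0.009]]
contact_force: [0.3, -8.2, -2.7]
width: 0.147
```

```bash
python3 -c "
from h import *
rel(1)"
```

```text
rel row,bore,z mm [ -1.1 -89.3   1.5] punch yaw err -0.42 pitch 0.51 roll -0.53 F [-1.4 -8.1 -2.7] w 0.147 q [   8.   31.   25.  124.  -26.   29. -116.]
```

drive_tool([
  [0, [-1, 1.5, -6], [-0.5, -0.4, -0.4]],
  [0, [0, 0.3, -6], [-0.2, 0, 0]],
  [0, [0.3, 0.3, -5], [-0.2, 0, 0]],
])

```text
t: 17.58
eef_pos: [0.4523, -0.2624, 0.1462]
tcp_rot: [[-0.979, 0.009, 0.205], [-0.205, -0.006, -0.979], [-0.008, -1.0, 0.008]]
contact_force: [1.7, -7.2, -3.1]
width: 0.144
```

```bash
python3 -c "
from h import *
rel(1)"
```

```text
rel row,bore,z mm [ -0.9 -79.9   1.2] punch yaw err -0.33 pitch 0.46 roll -0.44 F [ 0.1 -7.4 -3.1] w 0.144 q [   7.   31.   25.  125.  -26.   29. -117.]
```

drive_tool([
  [0, [0, 0, 30], [0, 0, 0]],
  [0, [0, 0, 50], [0, 0, 0]],
  [0, [0, -45, 10], [0, 0, 0]],
  [0, [0, -50, 0], [0, 0, 0]],
  [0, [-10, -45, 0], [0, -10, 0]],
])

```text
t: 18.2
eef_pos: [0.4748, -0.3484, 0.287]
tcp_rot: [[-0.928, -0.0, 0.371], [-0.371, -0.001, -0.928], [0.001, -1.0, 0.001]]
contact_force: [1.2, 0.5, -1.1]
width: 0.145
```

drive_tool([
  [0, [0, 0, 0], [0, -10.5, 0]],
  [0, [0, 0, 0], [0, -10.5, 0]],
  [0, [0, 0, 0], [0, -10.5, 0]],
  [0, [0, 0, 0], [0, -10.5, 0]],
  [0, [0, 0, 0], [0, -10.5, 0]],
])

```text
t: 18.82
eef_pos: [0.4729, -0.3472, 0.291]
tcp_rot: [[-0.249, 0.004, 0.969], [-0.969, -0.002, -0.249], [0.001, -1.0, 0.004]]
contact_force: [0.2, 0.8, -1.3]
width: 0.146
```

drive_tool([
  [0, [0, 0, 0], [0, -10.5, 0]],
  [0, [0, 0, 0], [0, -10.5, 0]],
  [0, [0, 0, 0], [0, -10.5, 0]],
  [0, [0, 0, 0], [0, -10.5, 0]],
  [0, [0, 0, 0], [0, -10.5, 0]],
])

```text
t: 19.45
eef_pos: [0.4685, -0.3451, 0.2902]
tcp_rot: [[0.634, 0.001, 0.774], [-0.774, 0.001, 0.634], [-0.0, -1.0, 0.001]]
contact_force: [-0.4, 0.2, -0.8]
width: 0.148
```

Run:
```python
from h import *
rel(2)
save("top","t7.png",(130,180,270,280),5.5)
print([(np.round(x["centre"][::-1],1).tolist(),round(x["confidence"],2)) for x in cams.landmark_of("top","dish")[:2]])
print(np.round((proj("top",np.array([B[0]+EY*.052,B[1]+EY*.055,B[0]+EY*.024,B[1]+EY*.024]))-[130,180])*5.5))
e=plan(B[2]+EY*.13+[0,0,.155],down(EY)); plan(B[2]+EY*.13+[0,0,.02],down(EY),start=e)
```

```text
rel row,bore,z mm [ -46.7 -164.   145.2] punch yaw err 50.97 pitch 0.07 roll -0.01 F [-0.3  0.3 -0.8] w 0.148 q [ 30.  22.   1. 108.  -0.  51. -19.]
[([145.6, 241.8], 0.97)]
[[376. 443.]
 [346. 341.]
 [442. 427.]
 [419. 323.]]
[-34.0, 2.0, 25.0] [-0.0, -9.0, 0.0]
[-30.0, 2.0, 30.0] [-0.0, -9.0, 0.0]
[-25.0, 2.0, 34.0] [-0.0, -9.0, 0.0]
[-19.0, 1.0, 38.0] [-0.0, -9.0, 0.0]
[-13.0, 1.0, 40.0] [-0.0, -9.0, 0.0]
[-7.0, 1.0, 42.0] [-0.0, -9.0, 0.0]
[0.0, 1.0, 43.0] [-0.0, -9.0, 0.0]
n 7
[0.0, 45.0, 0.0] [0.0, 0.0, 0.0]
[0.0, 45.0, 0.0] [0.0, 0.0, 0.0]
[0.0, 45.0, 0.0] [0.0, 0.0, 0.0]
n 3
```

View pics/t7.png

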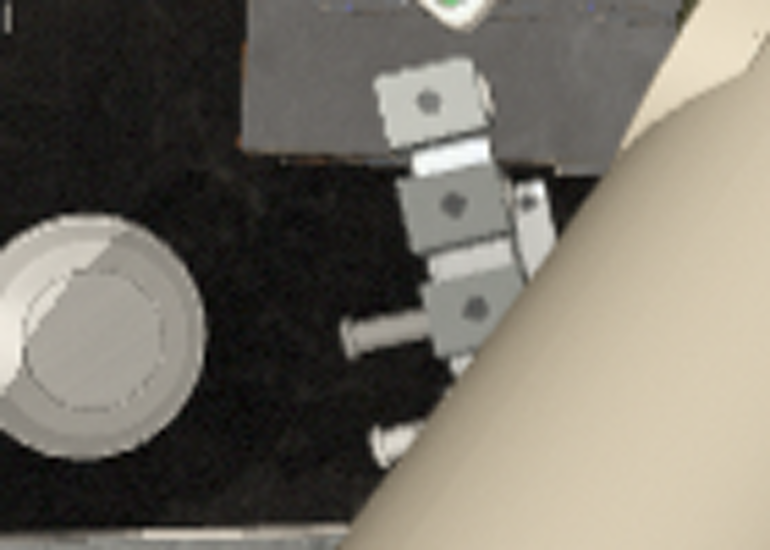

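drive_tool([
  [0, [-34, 0, 25], [0, -9, 0]],
  [0, [-30, 0, 30], [0, -9, 0]],
  [0, [-25, 0, 34], [0, -9, 0]],
  [0, [-19, 0, 38], [0, -9, 0]],
  [0, [-13, 0, 40], [0, -9, 0]],
])

```text
t: 20.18
eef_pos: [0.4551, -0.1313, 0.2898]
tcp_rot: [[0.994, -0.0, 0.112], [-0.112, 0.0, 0.994], [-0.0, -1.0, 0.0]]
contact_force: [1.0, 0.2, -0.3]
width: 0.147
```

drive_tool([
  [0, [-7, 0, 42], [0, -9, 0]],
  [0, [0, 0, 43], [0, -9, 0]],
  [0, [0, 0, 0], [0, 0, 0]],
])

```text
t: 20.55
eef_pos: [0.449, -0.0405, 0.2901]
tcp_rot: [[0.98, -0.0, -0.201], [0.201, 0.001, 0.98], [0.0, -1.0, 0.001]]
contact_force: [-0.0, -1.9, -1.1]
width: 0.147
```

Run:
```python
from h import *
rel(2)
e=plan(B[2]+EY*.13+[0,0,.155],down(EY)); plan(B[2]+EY*.13+[0,0,.02],down(EY),start=e)
```

```text
rel row,bore,z mm [ -1.6 137.9 145.1] punch yaw err 0.53 pitch 0.05 roll 0.01 F [-0.4 -1.8 -1.1] w 0.147 q [ 15.  13. -20. 122.   6.  46.   2.]
[2.0, 10.0, -8.0] [-0.1, -0.5, 0.0]
n 1
[0.0, 45.0, 0.0] [0.0, 0.0, 0.0]
[0.0, 45.0, 0.0] [0.0, 0.0, 0.0]
[0.0, 45.0, 0.0] [0.0, 0.0, 0.0]
n 3
```

drive_tool([
  [0, [1.5, 45, 0], [0, -0.5, 0]],
  [0, [0, 50, 0], [0, 0, 0]],
  [0, [0, 40, 0], [0, 0, 0]],
  [0, [0, 5, 0], [0, 0, 0]],
  [0, [0, 0, 0], [0, 0, 0]],
])

```text
t: 21.18
eef_pos: [0.4516, -0.044, 0.1485]
tcp_rot: [[0.983, 0.004, -0.185], [0.185, -0.002, 0.983], [0.003, -1.0, -0.003]]
contact_force: [0.4, -0.0, -0.4]
width: 0.147
```

Run:
```python
from h import *
rel(2); plan(B[2]+EY*.12+[0,0,.02],down(EY))
```

```text
rel row,bore,z mm [  0.3 133.9   3.5] punch yaw err 1.52 pitch -0.17 roll 0.17 F [ 0.4 -0.1 -0.4] w 0.147 q [  9.  26. -14. 131.  15.  25.  -7.]
[0.0, 4.0, -14.0] [0.2, -1.5, 0.2]
n 1
```

drive_tool([
  [0, [0, 3.5, -7], [0.2, -1.5, 0.2]],
  [0, [0, 1, -7], [0, 0, 0]],
  [0, [0, 0, 0], [0, 0, 0]],
])

```text
t: 21.55
eef_pos: [0.4563, -0.0598, 0.1469]
tcp_rot: [[0.978, 0.005, -0.209], [0.209, -0.001, 0.978], [0.004, -1.0, -0.002]]
contact_force: [0.2, -0.1, -0.5]
width: 0.152
```

Run:
```python
from h import *
rel(2); plan(B[2]+EY*.115+[0,0,.02],down(EY))
```

```text
rel row,bore,z mm [  1.5 117.5   1.9] punch yaw err 0.1 pitch -0.09 roll 0.25 F [ 0.2 -0.1 -0.5] w 0.152 q [ 12.  26. -15. 130.  16.  25.  -5.]
[-1.0, 2.0, -3.0] [0.1, -0.1, 0.2]
n 1
```

drive_tool([
  [0, [-1.5, 2, -2], [0, -0.1, 0.2]],
  [0, [0, 0, -5], [0, 0, 0]],
  [0, [0, 0.3, -6], [-0.2, 0, 0]],
  [0, [0, 0.3, -6], [-0.3, 0, 0]],
])

```text
t: 22.05
eef_pos: [0.4581, -0.0758, 0.1445]
tcp_rot: [[0.977, 0.002, -0.214], [0.214, -0.006, 0.977], [0.001, -1.0, -0.007]]
contact_force: [-2.9, 9.4, -0.2]
width: 0.146
```

Run:
```python
from h import *
rel(2)
```

```text
rel row,bore,z mm [-1.000e-01  1.013e+02 -5.000e-01] punch yaw err -0.2 pitch -0.38 roll 0.06 F [-0.9  9.8 -0.2] w 0.146 q [ 13.  27. -15. 130.  17.  25.  -3.]
```

Driving (≈10 N, moving). Continue.

drive_tool([
  [0, [0, -0.3, -6], [0.2, 0.2, 0]],
  [0, [0, 0.3, -6], [-0.2, 0, 0]],
  [0, [0, 0.3, -6], [-0.2, 0, 0]],
  [0, [0, 0.3, -6], [-0.2, 0, 0]],
])

```text
t: 22.55
eef_pos: [0.4616, -0.0917, 0.1435]
tcp_rot: [[0.976, 0.001, -0.219], [0.219, -0.005, 0.976], [-0.001, -1.0, -0.005]]
contact_force: [-2.0, 9.9, 1.6]
width: 0.151
```

Run:
```python
from h import *
rel(2)
```

```text
rel row,bore,z mm [-0.1 85.1 -1.5] punch yaw err -0.52 pitch -0.28 roll -0.03 F [ 0.1 10.1  1.6] w 0.151 q [ 15.  27. -15. 129.  17.  26.  -1.]
```

drive_tool([
  [0, [0, -1, -6], [0, 0.3, 0]],
  [0, [0, 0, 0], [0, 0, 0]],
  [0, [0, 0, 20], [0, 0.2, 0]],
  [0, [0, 0, 22], [0, 0, 0]],
  [0, [0, 0, 0], [0, 0, 0]],
])

```text
t: 23.18
eef_pos: [0.4536, -0.0546, 0.1441]
tcp_rot: [[0.977, -0.0, -0.212], [0.212, -0.003, 0.977], [-0.001, -1.0, -0.003]]
contact_force: [0.5, -1.1, -0.8]
width: 0.147
```

drive_tool([
  [0, [22, 0, 0], [0, 0, 0]],
  [0, [22, 0, 0], [0, 0, 0]],
  [0, [0, 0, 0], [0, 0, 0]],
])

```text
t: 23.55
eef_pos: [0.4977, -0.0478, 0.1441]
tcp_rot: [[0.978, -0.001, -0.211], [0.211, -0.005, 0.978], [-0.002, -1.0, -0.005]]
contact_force: [0.0, 0.1, -2.2]
width: 0.144
```

Run:
```python
from h import *
rel(3); plan(B[3]+EY*.117+[0,0,.02],down(EY),step=10)
```

```text
rel row,bore,z mm [  0.5 120.4  -0.9] punch yaw err -0.02 pitch -0.27 roll -0.09 F [ 0.1  0.  -2.2] w 0.144 q [ 10.  28. -15. 125.  16.  28.  -5.]
[-0.5, -0.9, -3.5] [0.3, 0.0, -0.1]
n 1
```

drive_tool([
  [0, [-0.5, -1, -5], [0.3, 0, 0]],
  [0, [0, 0, -6], [0, 0.1, 0]],
  [0, [0, -0.2, -6], [0, 0.1, 0]],
  [0, [0, -0.2, -6], [0, 0.1, 0]],
  [0, [0, -0.2, -6], [0, 0.1, 0]],
])

```text
t: 24.18
eef_pos: [0.4993, -0.0726, 0.1454]
tcp_rot: [[0.978, -0.005, -0.208], [0.208, 0.008, 0.978], [-0.003, -1.0, 0.009]]
contact_force: [0.0, 11.7, -0.5]
width: 0.148
```

Run:
```python
from h import *
rel(3)
```

```text
rel row,bore,z mm [-3.3 96.1  0.4] punch yaw err 0.12 pitch 0.49 roll -0.2 F [ 2.5 11.5 -0.5] w 0.148 q [ 14.  29. -16. 124.  15.  29.  -2.]
```

drive_tool([
  [0, [3, 0, -5], [-0.4, 0, 0.2]],
  [0, [1, 0, -6], [-0.2, 0.1, 0]],
  [0, [0.5, 0, -6], [-0.2, 0.1, 0]],
  [0, [0.5, 0, -6], [-0.2, 0.1, 0]],
])

```text
t: 24.68
eef_pos: [0.5037, -0.0887, 0.1447]
tcp_rot: [[0.978, -0.012, -0.208], [0.208, -0.002, 0.978], [-0.012, -1.0, 0.0]]
contact_force: [-1.4, 8.5, -0.6]
width: 0.142
```

Run:
```python
from h import *
rel(3)
```

```text
rel row,bore,z mm [-2.5 79.3 -0.3] punch yaw err 0.15 pitch 0.02 roll -0.69 F [ 0.4  8.6 -0.6] w 0.142 q [ 15.  29. -16. 123.  16.  30.  -1.]
```

drive_tool([
  [0, [2, 0, 30], [0, 0, 0]],
  [0, [0, 0, 50], [0, 0, 0]],
  [0, [0, -50, 0], [0, 0, 0]],
  [0, [0, -60, 0], [0, 0, 0]],
  [0, [0, -50, -20], [0, 10, 0]],
])

```text
t: 25.3
eef_pos: [0.4905, -0.029, 0.3053]
tcp_rot: [[0.999, -0.022, -0.033], [0.033, -0.002, 0.999], [-0.022, -1.0, -0.002]]
contact_force: [1.2, -1.1, -0.1]
width: 0.147
```

Run:
```python
from h import *
rel(3)
Rm=down([1,-.1,0]); e=plan([.46,-.25,.30],Rm); print('-'); plan([.4177,-.3634,.2],down([.024,-1,0]),start=e)
```

```text
rel row,bore,z mm [ -3.1 140.5 160.3] punch yaw err 10.2 pitch -0.09 roll -1.28 F [ 0.9 -1.3 -0.1] w 0.147 q [ 11.  15. -18. 116.   6.  51.  -8.]
[-4.0, 1.0, -22.0] [0.1, 9.8, -0.1]
[0.0, 1.0, -22.0] [0.1, 9.8, -0.1]
[4.0, 1.0, -22.0] [0.1, 9.8, -0.1]
[7.0, 1.0, -21.0] [0.1, 9.8, -0.1]
[11.0, 0.0, -19.0] [0.1, 9.8, -0.1]
[14.0, 0.0, -17.0] [0.1, 9.8, -0.1]
[17.0, 0.0, -15.0] [0.1, 9.8, -0.1]
[19.0, 0.0, -12.0] [0.1, 9.8, -0.1]
[21.0, 0.0, -8.0] [0.1, 9.8, -0.1]
[22.0, 0.0, -5.0] [0.1, 9.8, -0.1]
n 10
-
[15.0, 12.0, -4.0] [0.0, 10.4, 0.0]
[15.0, 12.0, -1.0] [0.0, 10.4, 0.0]
[15.0, 12.0, 2.0] [0.0, 10.4, 0.0]
[15.0, 12.0, 4.0] [0.0, 10.4, 0.0]
[14.0, 12.0, 7.0] [0.0, 10.4, 0.0]
[12.0, 12.0, 9.0] [0.0, 10.4, 0.0]
[10.0, 12.0, 11.0] [0.0, 10.4, 0.0]
[8.0, 12.0, 13.0] [0.0, 10.4, 0.0]
n 8
```

drive_tool([
  [0, [-4, 0, -22], [0, 9.8, 0]],
  [0, [0, 0, -22], [0, 9.8, 0]],
  [0, [4, 0, -22], [0, 9.8, 0]],
  [0, [7, 0, -21], [0, 9.8, 0]],
  [0, [11, 0, -19], [0, 9.8, 0]],
])

```text
t: 25.92
eef_pos: [0.4709, -0.1457, 0.3107]
tcp_rot: [[0.656, -0.015, 0.755], [-0.755, -0.004, 0.656], [-0.007, -1.0, -0.014]]
contact_force: [1.2, 0.6, -1.9]
width: 0.147
```

drive_tool([
  [0, [14, 0, -17], [0, 9.8, 0]],
  [0, [17, 0, -15], [0, 9.8, 0]],
  [0, [19, 0, -12], [0, 9.8, 0]],
  [0, [21, 0, -8], [0, 9.8, 0]],
  [0, [22, 0, -5], [0, 9.8, 0]],
])

```text
t: 26.55
eef_pos: [0.443, -0.2625, 0.3112]
tcp_rot: [[-0.173, -0.018, 0.985], [-0.985, -0.004, -0.173], [0.007, -1.0, -0.017]]
contact_force: [-0.3, -0.3, -0.7]
width: 0.149
```

drive_tool([
  [0, [15, 8, -4], [0, 10.4, 0]],
  [0, [15, 8, -1], [0, 10.4, 0]],
  [0, [15, 12, 2], [0, 10.4, 0]],
  [0, [15, 12, 4], [0, 10.4, 0]],
  [0, [14, 12, 7], [0, 10.4, 0]],
])

```text
t: 27.18
eef_pos: [0.4022, -0.3374, 0.2592]
tcp_rot: [[-0.896, -0.018, 0.443], [-0.443, -0.003, -0.897], [0.018, -1.0, -0.005]]
contact_force: [0.5, 0.4, -0.9]
width: 0.142
```

drive_tool([
  [0, [12, 12, 9], [0, 10.4, 0]],
  [0, [10, 12, 11], [0, 10.4, 0]],
  [0, [8, 12, 13], [0, 10.4, 0]],
  [0, [0, 0, 0], [0, 0, 0]],
])

```text
t: 27.68
eef_pos: [0.3751, -0.3802, 0.2219]
tcp_rot: [[-0.994, -0.021, -0.105], [0.105, -0.001, -0.994], [0.021, -1.0, 0.004]]
contact_force: [0.2, 0.3, -0.7]
width: 0.148
```

Run:
```python
from h import *
s=robot.read_state();print(s["q"],s["width"]); plan([.4177,-.3634,.08],down([.024,-1,0]))
```

```text
[  17.59301384   25.57900743   29.93888073  118.68568652  -17.72355591
   40.99656552 -127.25357412] 0.14806552477825144
[-15.0, 47.0, -7.0] [-0.0, -2.5, 0.4]
[-14.0, 47.0, -7.0] [-0.0, -2.5, 0.4]
[-14.0, 47.0, -6.0] [-0.0, -2.5, 0.4]
n 3
```

drive_tool([
  [0, [-15, 45, -7], [0, -2.5, 0.4]],
  [0, [-14, 45, -7], [0, -2.5, 0.4]],
  [0, [-12, 45, -6], [0, -2.5, 0.4]],
  [0, [0, 0, 0], [0, 0, 0]],
])

```text
t: 28.18
eef_pos: [0.4179, -0.3619, 0.086]
tcp_rot: [[-0.999, 0.005, 0.047], [-0.047, -0.002, -0.999], [-0.005, -1.0, 0.002]]
contact_force: [-0.7, 0.6, -1.4]
width: 0.148
```

Run:
```python
from h import *
plan([.4177,-.3634,.05],down([.024,-1,0]),step=20)
```

```text
[0.0, 18.0, 1.0] [-0.0, 0.7, -0.2]
[0.0, 18.0, 1.0] [-0.0, 0.7, -0.2]
n 2
```

drive_tool([
  [0, [0, 18, 1], [0, 0.6, -0.2]],
  [0, [1, 18, 0], [0, 0.6, -0.2]],
  [0, [1, 10, 0], [0, 0, -0.1]],
  [0, [0, 4, 0], [0, 0, 0]],
  [0, [0, 0, 0], [0, 0, 0]],
])

```text
t: 28.8
eef_pos: [0.4164, -0.3653, 0.0372]
tcp_rot: [[-1.0, -0.0, 0.025], [-0.025, -0.005, -1.0], [0.0, -1.0, 0.005]]
contact_force: [0.1, 1.0, -1.1]
width: 0.149
```

Run:
```python
from h import *
plan([.4177,-.3634,.03],down([.024,-1,0]),step=10)
```

```text
[-1.3, 7.2, -1.9] [-0.3, 0.0, 0.0]
n 1
```

drive_tool([
  [0, [-1, 5, -1], [-0.3, 0, 0]],
  [0, [0, 3, 0], [0, 0, 0]],
  [0, [0, 0, 0], [0, 0, 0]],
])

```text
t: 29.18
eef_pos: [0.4178, -0.3645, 0.0294]
tcp_rot: [[-1.0, 0.001, 0.025], [-0.025, -0.0, -1.0], [-0.001, -1.0, 0.0]]
contact_force: [0.7, -0.0, -0.7]
width: 0.15
```

drive_tool([
  [26, [0, 0, 0], [0, 0, 0]],
  [26, [0, 0, 0], [0, 0, 0]],
  [26, [0, 0, 0], [0, 0, 0]],
  [26, [0, -15, 0], [0, 0, 0]],
  [26, [0, -50, 0], [0, 0, 0]],
])

```text
t: 29.8
eef_pos: [0.4166, -0.3638, 0.0945]
tcp_rot: [[-1.0, -0.003, 0.024], [-0.024, 0.003, -1.0], [0.003, -1.0, -0.003]]
contact_force: [-0.1, 1.0, -0.0]
width: 0.261
```

drive_tool([
  [26, [0, -60, 0], [0, -10, 0]],
  [26, [0, -60, 0], [0, -10, 0]],
  [26, [0, -60, 0], [0, -10, 0]],
  [26, [0, 0, 0], [0, -10, 0]],
  [26, [0, 0, 0], [0, -10, 0]],
])

```text
t: 30.42
eef_pos: [0.4163, -0.3646, 0.2895]
tcp_rot: [[-0.604, 0.003, 0.797], [-0.797, -0.005, -0.604], [0.002, -1.0, 0.005]]
contact_force: [-0.7, 0.4, -0.5]
width: 0.259
```

Run:
```python
from h import *
rel(3)
e=plan(B[3]-EY*.036+[0,0,.12],down(EY)); plan(B[3]-EY*.036+[0,0,.018],down(EY),start=e)
save("top","t8.png",(180,180,360,280),4.4)
print([(np.round(x["centre"][::-1],1).tolist(),round(x["confidence"],2),onz("top",x["centre"][::-1],.009)) for x in cams.landmark_of("top","punch_mid")[:2]])
```

```text
rel row,bore,z mm [-145.8 -172.2  144.5] punch yaw err 37.37 pitch 0.31 roll 0.11 F [-0.6  0.5 -0.5] w 0.259 q [ 24.  20.  15. 112.  -6.  49. -85.]
[-14.0, 3.0, -1.0] [-0.0, -9.9, 0.0]
[-14.0, 3.0, 2.0] [-0.0, -9.9, 0.0]
[-14.0, 3.0, 4.0] [-0.0, -9.9, 0.0]
[-13.0, 3.0, 7.0] [-0.0, -9.9, 0.0]
[-11.0, 3.0, 9.0] [-0.0, -9.9, 0.0]
[-10.0, 3.0, 10.0] [-0.0, -9.9, 0.0]
[-8.0, 3.0, 12.0] [-0.0, -9.9, 0.0]
[-6.0, 3.0, 13.0] [-0.0, -9.9, 0.0]
[-3.0, 3.0, 14.0] [-0.0, -9.9, 0.0]
[-1.0, 3.0, 14.0] [-0.0, -9.9, 0.0]
[2.0, 3.0, 14.0] [-0.0, -9.9, 0.0]
[4.0, 3.0, 14.0] [-0.0, -9.9, 0.0]
[6.0, 3.0, 13.0] [-0.0, -9.9, 0.0]
[9.0, 3.0, 11.0] [-0.0, -9.9, 0.0]
n 14
[0.0, 51.0, 0.0] [0.0, 0.0, 0.0]
[0.0, 51.0, 0.0] [0.0, 0.0, 0.0]
n 2
[([410.3, 217.6], 0.57, array([ 0.4802623 , -0.66108815,  0.009     ])), ([227.3, 215.4], 0.25, array([ 0.49603525, -0.19931702,  0.009     ]))]
```

View pics/t8.png

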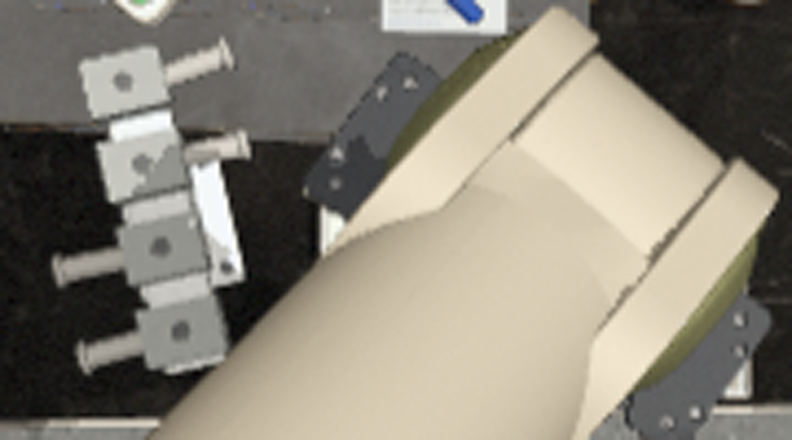

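drive_tool([
  [24, [-14, 0, -1], [0, -9.9, 0]],
  [24, [-14, 0, 2], [0, -9.9, 0]],
  [24, [-14, 0, 4], [0, -9.9, 0]],
  [24, [-13, 0, 7], [0, -9.9, 0]],
  [24, [-11, 0, 9], [0, -9.9, 0]],
])

```text
t: 31.15
eef_pos: [0.4554, -0.3054, 0.29]
tcp_rot: [[0.208, -0.0, 0.978], [-0.978, -0.005, 0.208], [0.005, -1.0, -0.001]]
contact_force: [0.2, 0.0, 0.1]
width: 0.239
```

drive_tool([
  [24, [-10, 0, 10], [0, -9.9, 0]],
  [24, [-8, 0, 12], [0, -9.9, 0]],
  [24, [-6, 0, 13], [0, -9.9, 0]],
  [24, [-3, 0, 14], [0, -9.9, 0]],
  [24, [-1, 0, 14], [0, -9.9, 0]],
])

```text
t: 31.78
eef_pos: [0.4941, -0.2447, 0.2895]
tcp_rot: [[0.88, -0.006, 0.475], [-0.475, -0.005, 0.88], [-0.003, -1.0, -0.007]]
contact_force: [0.5, -0.4, -0.4]
width: 0.242
```

drive_tool([
  [24, [2, 3, 14], [0, -9.9, 0]],
  [24, [4, 3, 14], [0, -9.9, 0]],
  [24, [6, 3, 13], [0, -9.9, 0]],
  [24, [9, 3, 11], [0, -9.9, 0]],
  [24, [0, 0, 0], [0, 0, 0]],
])

```text
t: 32.4
eef_pos: [0.5259, -0.1966, 0.2764]
tcp_rot: [[0.981, -0.011, -0.193], [0.193, -0.006, 0.981], [-0.012, -1.0, -0.004]]
contact_force: [-0.1, -0.9, 0.7]
width: 0.243
```

Run:
```python
from h import *
rel(3,.018)
plan(B[3]-EY*.036+[0,0,.018],down(EY))
```

```text
rel row,bore,z mm [ -3.5 -30.9 133.4] punch yaw err 1.0 pitch -0.2 roll -0.7 F [-0.3 -0.9  0.7] w 0.243 q [ 30.  22. -21. 110.  11.  50.  14.]
[2.0, 44.0, -2.0] [0.1, -0.3, -0.2]
[1.0, 44.0, -2.0] [0.1, -0.3, -0.2]
[1.0, 44.0, -2.0] [0.1, -0.3, -0.2]
n 3
```

drive_tool([
  [24, [3, 40, -4], [0, -0.5, 0.7]],
  [24, [1, 40, -2], [0, -0.4, 0]],
  [24, [0, 5, 0], [0, 0, 0]],
  [24, [0, 0, 0], [0, 0, 0]],
])

```text
t: 32.9
eef_pos: [0.5285, -0.2056, 0.1914]
tcp_rot: [[0.983, -0.024, -0.183], [0.183, -0.012, 0.983], [-0.026, -1.0, -0.007]]
contact_force: [0.2, 0.8, 0.0]
width: 0.244
```

Run:
```python
from h import *
rel(3,.018)
plan(B[3]-EY*.036+[0,0,.018],down(EY))
```

```text
rel row,bore,z mm [ -3.1 -40.4  48.4] punch yaw err 1.59 pitch -0.42 roll -1.48 F [0.3 0.7 0. ] w 0.244 q [ 28.  29. -19. 114.  15.  41.  10.]
[4.0, 48.0, 5.0] [0.4, -1.6, -1.5]
n 1
```

drive_tool([
  [24, [4, 18, 4], [0.4, -1.6, -1.5]],
  [24, [1, 18, 1], [0, -0.3, -0.5]],
  [24, [0, 9, 0], [0, 0, 0]],
  [24, [0, 0, 0], [0, 0, 0]],
])

```text
t: 33.4
eef_pos: [0.5347, -0.2016, 0.1514]
tcp_rot: [[0.978, 0.017, -0.208], [0.208, -0.002, 0.978], [0.016, -1.0, -0.005]]
contact_force: [0.2, 0.6, -0.4]
width: 0.24
```

Run:
```python
from h import *
rel(3,.018)
plan(B[3]-EY*.036+[0,0,.018],down(EY))
```

```text
rel row,bore,z mm [  4.5 -37.7   8.4] punch yaw err 0.15 pitch -0.31 roll 0.92 F [ 0.3  0.6 -0.4] w 0.24 q [ 28.  32. -18. 117.  17.  33.  10.]
[-4.0, 8.0, 2.0] [0.3, -0.2, 0.9]
n 1
```

drive_tool([
  [24, [-4, 2, 1], [0.3, 0, 0.7]],
  [24, [0, 6, 0], [0, 0, 0]],
  [24, [0, 0, 0], [0, 0, 0]],
])

```text
t: 33.78
eef_pos: [0.5312, -0.2019, 0.1447]
tcp_rot: [[0.978, 0.005, -0.207], [0.207, -0.0, 0.978], [0.005, -1.0, -0.001]]
contact_force: [-1.0, 0.5, 0.3]
width: 0.239
```

Run:
```python
from h import *
rel(3,.018)
```

```text
rel row,bore,z mm [  0.9 -37.2   1.7] punch yaw err 0.22 pitch -0.08 roll 0.27 F [-0.9  0.7  0.3] w 0.239 q [ 28.  32. -18. 117.  17.  33.  10.]
```

drive_tool([
  [0, [0, 0, 0], [0, 0, 0]],
  [0, [0, 0, 0], [0, 0, 0]],
  [0, [0, 0, 0], [0, 0, 0]],
  [0, [0, 0, -8], [0, 0, 0]],
  [0, [0, 0, -10], [0, 0, 0]],
])

```text
t: 34.4
eef_pos: [0.5348, -0.2177, 0.1447]
tcp_rot: [[0.978, 0.004, -0.209], [0.209, 0.002, 0.978], [0.004, -1.0, 0.001]]
contact_force: [0.4, 0.3, -0.7]
width: 0.117
```

drive_tool([
  [0, [0, 0, -12], [0, 0, 0]],
  [0, [0, 0, -12], [0, 0, 0]],
  [0, [0, 0, -12], [0, 0, 0]],
])

```text
t: 34.78
eef_pos: [0.5428, -0.2563, 0.1447]
tcp_rot: [[0.978, 0.004, -0.208], [0.208, 0.001, 0.978], [0.004, -1.0, 0.0]]
contact_force: [0.1, -0.3, -0.9]
width: 0.119
```

Run:
```python
from h import *
rel(3,.018)
for n in("top",):print([(np.round(x["centre"][::-1],1).tolist(),round(x["confidence"],2),onz("top",x["centre"][::-1],.0)) for x in (cams.snapshot("top"),cams.landmark_of("top","dish"))[1][:2]])
```

```text
rel row,bore,z mm [  0.8 -92.9   1.7] punch yaw err 0.13 pitch 0.01 roll 0.24 F [ 0.  -0.3 -0.9] w 0.119 q [ 32.  34. -18. 113.  17.  36.  15.]
[([146.1, 240.8], 0.55, array([0.4371265, 0.0067128, 0.       ]))]
```

```bash
cat >> h.py <<'E'
RD=down([.545,.839,0]); D=np.array([.437,.009,0]); DX=np.array([.839,-.545,0])
E
python3 - <<'E'
from h import *
s=robot.read_state();p=s["eef_pos"]+[0,0,.11];e=plan(p); print('-')
e=plan(D+DX*.018+[0,0,.24],RD,start=(p,s["tcp_rot"]));print('-');plan(D+DX*.018+[0,0,.05],RD,start=e)
E
```

```text
[0.0, -55.0, -0.0] [0.0, 0.0, 0.0]
[0.0, -55.0, -0.0] [0.0, 0.0, 0.0]
n 2
-
[-7.0, 3.0, 54.0] [-0.0, 9.0, 0.0]
[-16.0, 3.0, 52.0] [-0.0, 9.0, 0.0]
[-23.0, 3.0, 49.0] [-0.0, 9.0, 0.0]
[-31.0, 3.0, 45.0] [-0.0, 9.0, 0.0]
[-37.0, 3.0, 39.0] [-0.0, 9.0, 0.0]
n 5
-
[0.0, 48.0, 0.0] [0.0, 0.0, 0.0]
[0.0, 48.0, 0.0] [0.0, 0.0, 0.0]
[0.0, 48.0, 0.0] [0.0, 0.0, 0.0]
[0.0, 48.0, 0.0] [0.0, 0.0, 0.0]
n 4
```

drive_tool([
  [0, [0, -55, 0], [0, 0, 0]],
  [0, [0, -60, 0], [0, 0, 0]],
  [0, [-7, 0, 54], [0, 9, 0]],
  [0, [-16, 0, 52], [0, 9, 0]],
  [0, [-23, 0, 49], [0, 9, 0]],
])

```text
t: 35.5
eef_pos: [0.4883, -0.1031, 0.2625]
tcp_rot: [[0.96, 0.006, 0.28], [-0.28, 0.003, 0.96], [0.005, -1.0, 0.004]]
contact_force: [0.7, 0.0, -1.5]
width: 0.119
```

drive_tool([
  [0, [-31, 0, 45], [0, 9, 0]],
  [0, [-37, 0, 39], [0, 9, 0]],
  [0, [0, 0, 0], [0, 0, 0]],
])

```text
t: 35.88
eef_pos: [0.4516, 0.0075, 0.2634]
tcp_rot: [[0.823, 0.007, 0.568], [-0.568, 0.004, 0.823], [0.003, -1.0, 0.007]]
contact_force: [1.5, -0.8, -0.0]
width: 0.116
```

Run:
```python
from h import *
s=robot.read_state();print(s["q"],s["width"])
plan(D+DX*.018+[0,0,.05],RD)
save("wrist","w9.png")
print([(np.round(x["centre"][::-1],1).tolist(),round(x["confidence"],2),onz("wrist",x["centre"][::-1],.0)) for x in cams.landmark_of("wrist","dish")[:2]])
```

```text
[  4.42287404  14.57960304 -15.33870799 124.36047888   5.56452986
  41.26226785 -49.20388219] 0.1155921786963385
[1.0, 53.0, -2.0] [-0.1, -0.4, 0.1]
[1.0, 53.0, -2.0] [-0.1, -0.4, 0.1]
[1.0, 53.0, -2.0] [-0.1, -0.4, 0.1]
[1.0, 53.0, -2.0] [-0.1, -0.4, 0.1]
n 4
[([267.5, 188.2], 0.64, array([0.43606638, 0.00258015, 0.        ]))]
```

View pics/w9.png

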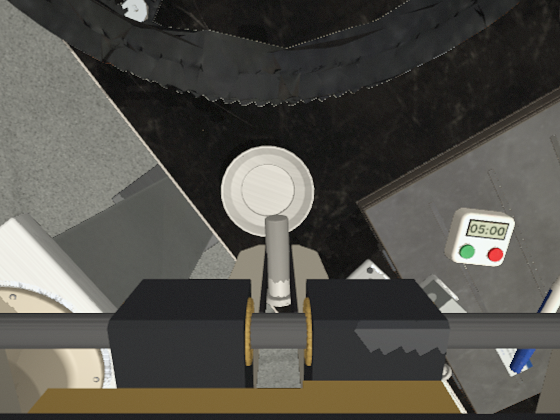

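```bash
sed -i 's/D=np.array(\[.437,.009,0\])/D=np.array([.434,.002,0])/' h.py
python3 - <<'E'
from h import *
plan(D+DX*.008+[0,0,.048],RD)
E
```

```text
[-2.0, 54.0, -3.0] [-0.1, -0.4, 0.1]
[-2.0, 54.0, -3.0] [-0.1, -0.4, 0.1]
[-2.0, 54.0, -3.0] [-0.1, -0.4, 0.1]
[-2.0, 54.0, -3.0] [-0.1, -0.4, 0.1]
n 4
```

drive_tool([
  [0, [-2, 50, -3], [0, -0.4, 0.1]],
  [0, [-2, 50, -3], [0, -0.4, 0.1]],
  [0, [-2, 50, -3], [0, -0.4, 0.1]],
  [0, [0, 30, -1], [0, 0, 0]],
  [0, [0, 0, 0], [0, 0, 0]],
])

```text
t: 36.6
eef_pos: [0.448, -0.0077, 0.0789]
tcp_rot: [[0.832, 0.009, 0.555], [-0.555, 0.005, 0.832], [0.005, -1.0, 0.009]]
contact_force: [-0.9, -0.8, -0.5]
width: 0.12
```

Run:
```python
from h import *
plan(D+DX*.008+[0,0,.048],RD)
```

```text
[-9.0, 31.0, 0.0] [-0.5, -0.7, 0.3]
n 1
```

drive_tool([
  [0, [-7, 15, 0], [-0.5, -0.7, 0.3]],
  [0, [-2, 14, 0], [0, 0, 0]],
  [0, [0, 4, 0], [0, 0, 0]],
  [0, [0, 0, 0], [0, 0, 0]],
])

```text
t: 37.1
eef_pos: [0.4438, -0.0063, 0.0485]
tcp_rot: [[0.837, 0.004, 0.547], [-0.547, -0.001, 0.837], [0.004, -1.0, 0.002]]
contact_force: [0.5, -0.0, -0.2]
width: 0.114
```

Run:
```python
from h import *
s=robot.read_state();print(s["eef_pos"],s["q"])
s=robot.read_state();p=s["eef_pos"]+[0,0,.2];e=plan(p); print('-')
e=plan(B[2]-EY*.036+[0,0,.14],down(EY),start=(p,s["tcp_rot"]))
```

```text
[ 0.44379338 -0.00628035  0.04849444] [ -3.96232352  36.6756256   -3.74488999 136.36195907  18.78152247
   7.16667279 -58.79422694]
[0.0, -50.0, 0.0] [0.0, 0.0, 0.0]
[0.0, -50.0, 0.0] [0.0, 0.0, 0.0]
[0.0, -50.0, 0.0] [0.0, 0.0, 0.0]
[0.0, -50.0, 0.0] [0.0, 0.0, 0.0]
n 4
-
[30.0, -3.0, -29.0] [-0.0, -9.1, 0.0]
[25.0, -3.0, -34.0] [-0.0, -9.1, 0.0]
[19.0, -3.0, -37.0] [-0.0, -9.1, 0.0]
[13.0, -3.0, -40.0] [-0.0, -9.1, 0.0]
[6.0, -3.0, -41.0] [-0.0, -9.1, 0.0]
n 5
```

drive_tool([
  [26, [0, 0, 0], [0, 0, 0]],
  [26, [0, 0, 0], [0, 0, 0]],
  [26, [0, -40, 0], [0, 0, 0]],
  [26, [0, -55, 0], [0, 0, 0]],
  [26, [0, -55, 0], [0, 0, 0]],
])

```text
t: 37.72
eef_pos: [0.4423, -0.0064, 0.2013]
tcp_rot: [[0.837, -0.001, 0.547], [-0.547, -0.001, 0.837], [-0.0, -1.0, -0.002]]
contact_force: [0.9, -0.6, -0.4]
width: 0.258
```

drive_tool([
  [24, [0, -50, 0], [0, 0, 0]],
  [24, [30, 0, -29], [0, -9.1, 0]],
  [24, [25, 0, -34], [0, -9.1, 0]],
  [24, [19, 0, -37], [0, -9.1, 0]],
  [24, [13, 0, -40], [0, -9.1, 0]],
])

```text
t: 38.35
eef_pos: [0.4814, -0.1712, 0.2616]
tcp_rot: [[0.997, 0.012, -0.083], [0.083, -0.004, 0.997], [0.011, -1.0, -0.005]]
contact_force: [0.3, 0.4, -0.5]
width: 0.241
```

drive_tool([
  [24, [6, 0, -41], [0, -9.1, 0]],
  [24, [0, 0, 0], [0, 0, 0]],
])

```text
t: 38.6
eef_pos: [0.4903, -0.2164, 0.2621]
tcp_rot: [[0.97, 0.012, -0.241], [0.241, -0.004, 0.97], [0.01, -1.0, -0.007]]
contact_force: [0.5, 0.7, -0.0]
width: 0.242
```

Run:
```python
from h import *
rel(2,.018)
plan(B[2]-EY*.036+[0,0,.05],down(EY))
cams.snapshot("top");print([(np.round(x["centre"][::-1],1).tolist(),round(x["confidence"],2)) for x in cams.landmark_of("top","dish")[:2]])
print([(np.round(x["extent"],0).tolist(),round(x["confidence"],2)) for x in cams.find_in("top","pin_a")[:5]])
```

```text
rel row,bore,z mm [  1.9 -42.8 119.2] punch yaw err -1.82 pitch -0.41 roll 0.6 F [ 0.6  0.6 -0. ] w 0.242 q [ 37.  22. -26. 115.  13.  46.  17.]
[-1.0, 44.0, 4.0] [0.2, 0.9, 0.3]
[-1.0, 44.0, 4.0] [0.2, 0.9, 0.3]
n 2
[([148.5, 241.6], 0.59)]
[([143.0, 232.0, 153.0, 239.0], 0.58), ([262.0, 242.0, 316.0, 249.0], 0.27)]
```

drive_tool([
  [24, [-1, 44, 3], [0.2, 0.9, 0.3]],
  [24, [-1, 42, 3], [0.2, 0.9, 0.3]],
  [24, [0, 0, 0], [0, 0, 0]],
])

```text
t: 39.12
eef_pos: [0.4883, -0.203, 0.1765]
tcp_rot: [[0.977, 0.002, -0.214], [0.214, 0.0, 0.977], [0.002, -1.0, -0.0]]
contact_force: [0.1, -0.8, -0.1]
width: 0.242
```

Run:
```python
from h import *
rel(2,.018)
plan(B[2]-EY*.036+[0,0,.018],down(EY))
```

```text
rel row,bore,z mm [  2.6 -29.2  33.5] punch yaw err -0.23 pitch -0.02 roll 0.14 F [-0.  -0.8 -0.1] w 0.242 q [ 33.  28. -23. 120.  18.  35.  10.]
[-3.0, 33.0, -7.0] [0.0, 0.2, 0.1]
n 1
```

drive_tool([
  [24, [-2.5, 14, -6], [0, 0.2, 0.1]],
  [24, [0, 13, -1], [0, 0, 0]],
  [24, [0, 5, 0], [0, 0, 0]],
  [24, [0, 0, 0], [0, 0, 0]],
])

```text
t: 39.62
eef_pos: [0.4892, -0.2104, 0.146]
tcp_rot: [[0.977, 0.005, -0.212], [0.212, -0.002, 0.977], [0.005, -1.0, -0.003]]
contact_force: [-0.0, -0.0, -0.3]
width: 0.237
```

Run:
```python
from h import *
rel(2,.018)
```

```text
rel row,bore,z mm [  2.  -36.8   3. ] punch yaw err -0.08 pitch -0.19 roll 0.26 F [-0.   0.  -0.3] w 0.237 q [ 32.  30. -21. 121.  21.  31.   8.]
```

drive_tool([
  [24, [-2, 2, 0], [0, 0, 0]],
  [0, [0, 0, 0], [0, 0, 0]],
  [0, [0, 0, 0], [0, 0, 0]],
  [0, [0, 0, 0], [0, 0, 0]],
  [0, [0, 0, -8], [0, 0, 0]],
])

```text
t: 40.25
eef_pos: [0.4886, -0.217, 0.1446]
tcp_rot: [[0.977, 0.005, -0.213], [0.213, -0.001, 0.977], [0.005, -1.0, -0.002]]
contact_force: [-0.6, 5.1, -0.2]
width: 0.119
```

drive_tool([
  [0, [0, 0, -12], [0, 0, 0]],
  [0, [0, 0, -12], [0, 0, 0]],
  [0, [0, 0, -12], [0, 0, 0]],
  [0, [0, 0, -12], [0, 0, 0]],
  [0, [0, 0, 0], [0, 0, 0]],
])

```text
t: 40.88
eef_pos: [0.4996, -0.2686, 0.1447]
tcp_rot: [[0.977, 0.005, -0.212], [0.212, -0.002, 0.977], [0.005, -1.0, -0.003]]
contact_force: [0.3, -0.3, -0.0]
width: 0.113
```

Run:
```python
from h import *
rel(2,.018)
s=robot.read_state();p=s["eef_pos"]+[0,0,.12]; print('-')
e=plan(D+DX*.0+[0,0,.26],RD@Ro.from_rotvec([0,0,np.radians(0)]).as_matrix(),start=(p,s["tcp_rot"]))
```

```text
rel row,bore,z mm [ -0.1 -95.7   1.7] punch yaw err -0.07 pitch -0.15 roll 0.28 F [ 0.2 -0.4 -0. ] w 0.113 q [ 37.  32. -22. 117.  21.  34.  14.]
-
[-1.0, 1.0, 56.0] [0.0, 9.0, 0.1]
[-10.0, 1.0, 55.0] [0.0, 9.0, 0.1]
[-19.0, 1.0, 52.0] [0.0, 9.0, 0.1]
[-27.0, 1.0, 49.0] [0.0, 9.0, 0.1]
[-34.0, 1.0, 44.0] [0.0, 9.0, 0.1]
n 5
```

```bash
echo 'RDT=Ro.from_euler("y",12,degrees=True).as_matrix()@RD' >> h.py
python3 - <<'E'
from h import *
s=robot.read_state();p=s["eef_pos"]+[0,0,.12]
e=plan(np.array([.436,0,.24]),RDT,start=(p,s["tcp_rot"])); plan(np.array([.436,0,.052]),RDT,start=e)
E
```

```text
[-1.0, 5.0, 55.0] [-0.4, 9.0, 2.5]
[-10.0, 5.0, 54.0] [-0.4, 9.0, 2.5]
[-18.0, 5.0, 52.0] [-0.4, 9.0, 2.5]
[-25.0, 5.0, 49.0] [-0.4, 9.0, 2.5]
[-33.0, 6.0, 44.0] [-0.4, 9.0, 2.5]
n 5
[8.0, 46.0, 5.0] [0.0, 0.0, 0.0]
[8.0, 46.0, 5.0] [0.0, 0.0, 0.0]
[8.0, 46.0, 5.0] [0.0, 0.0, 0.0]
[8.0, 46.0, 5.0] [0.0, 0.0, 0.0]
n 4
```

drive_tool([
  [0, [0, -60, 0], [0, 0, 0]],
  [0, [0, -60, 0], [0, 0, 0]],
  [0, [-1, 0, 55], [-0.4, 9, 2.5]],
  [0, [-10, 2, 54], [-0.4, 9, 2.5]],
  [0, [-18, 2, 52], [-0.4, 9, 2.5]],
])

```text
t: 41.5
eef_pos: [0.4597, -0.1085, 0.2638]
tcp_rot: [[0.953, -0.127, 0.275], [-0.279, -0.016, 0.96], [-0.117, -0.992, -0.051]]
contact_force: [1.5, 0.7, -0.3]
width: 0.118
```

drive_tool([
  [0, [-25, 2, 49], [-0.4, 9, 2.5]],
  [0, [-33, 2, 44], [-0.4, 9, 2.5]],
  [0, [0, 0, 0], [0, 0, 0]],
])

```text
t: 41.88
eef_pos: [0.436, 0.0074, 0.2622]
tcp_rot: [[0.804, -0.212, 0.555], [-0.566, 0.008, 0.824], [-0.179, -0.977, -0.114]]
contact_force: [-0.3, -1.0, -1.4]
width: 0.119
```

Run:
```python
from h import *
s=robot.read_state();print(s["q"].round(),s["width"])
plan(np.array([.436,0,.075]),RDT)
cams.snapshot("wrist");print([(np.round(x["centre"][::-1],1).tolist(),round(x["confidence"],2),onz("wrist",x["centre"][::-1],.0)) for x in cams.landmark_of("wrist","dish")[:2]])
```

```text
[  9.  19. -20. 119.   5.  55. -49.] 0.11868336920722589
[9.0, 46.0, 4.0] [-0.1, -0.4, -0.1]
[9.0, 46.0, 4.0] [-0.1, -0.4, -0.1]
[9.0, 46.0, 4.0] [-0.1, -0.4, -0.1]
[9.0, 46.0, 4.0] [-0.1, -0.4, -0.1]
n 4
[([317.8, 156.3], 0.92, array([0.43420956, 0.00224538, 0.        ]))]
```

drive_tool([
  [0, [9, 45, 4], [0, -0.4, 0]],
  [0, [9, 45, 4], [0, -0.4, 0]],
  [0, [9, 45, 4], [0, -0.4, 0]],
  [0, [8, 40, 4], [0, -0.4, 0]],
  [0, [0, 0, 0], [0, 0, 0]],
])

```text
t: 42.6
eef_pos: [0.4395, -0.0091, 0.0793]
tcp_rot: [[0.818, -0.205, 0.538], [-0.548, 0.007, 0.837], [-0.175, -0.979, -0.106]]
contact_force: [-0.9, -0.4, -0.1]
width: 0.115
```

Run:
```python
from h import *
s=robot.read_state();print(s["q"].round())
plan(np.array([.437,0,.055]),RDT)
```

```text
[  5.  36. -15. 127.  14.  30. -54.]
[-3.0, 24.0, 9.0] [-0.4, -0.2, -0.1]
n 1
```

drive_tool([
  [0, [-1, 13, 6], [0, 0, 0]],
  [0, [-1, 12, 4], [0, 0, 0]],
  [0, [0, 3, 0], [0, 0, 0]],
  [26, [0, 0, 0], [0, 0, 0]],
  [26, [0, 0, 0], [0, 0, 0]],
])

```text
t: 43.22
eef_pos: [0.4396, 0.0002, 0.0531]
tcp_rot: [[0.818, -0.199, 0.539], [-0.549, 0.007, 0.836], [-0.17, -0.98, -0.103]]
contact_force: [0.3, 0.2, -0.2]
width: 0.247
```

Run:
```python
from h import *
s=robot.read_state();print(s["eef_pos"],s["width"],s["contact_force"])
p=s["eef_pos"]+[0,0,.22]
plan(B[1]+EY*.036+[0,0,.14],down(EY),start=(p,s["tcp_rot"]))
```

```text
[4.39618917e-01 1.89148901e-04 5.30873412e-02] 0.24653578008369062 [ 0.32743352  0.19050883 -0.24116925]
[15.0, 2.0, -26.0] [0.3, -9.1, -2.3]
[11.0, 2.0, -28.0] [0.3, -9.1, -2.3]
[6.0, 2.0, -29.0] [0.3, -9.1, -2.3]
[1.0, 2.0, -30.0] [0.3, -9.1, -2.3]
[-4.0, 2.0, -30.0] [0.3, -9.1, -2.3]
n 5
```

drive_tool([
  [26, [-9, -50, -5], [0, 0, 0]],
  [26, [-9, -55, -5], [0, 0, 0]],
  [24, [-9, -55, -5], [0, 0, 0]],
  [24, [-9, -50, -5], [0, 0, 0]],
  [24, [15, 0, -26], [0.3, -9.1, -2.3]],
])

```text
t: 43.85
eef_pos: [0.4403, -0.027, 0.2754]
tcp_rot: [[0.904, -0.16, 0.398], [-0.404, -0.008, 0.915], [-0.143, -0.987, -0.072]]
contact_force: [0.1, -0.4, -0.8]
width: 0.242
```

drive_tool([
  [24, [11, 0, -28], [0.3, -9.1, -2.3]],
  [24, [6, 0, -29], [0.3, -9.1, -2.3]],
  [24, [1, 0, -30], [0.3, -9.1, -2.3]],
  [24, [-4, 0, -30], [0.3, -9.1, -2.3]],
  [24, [0, 0, 0], [0, 0, 0]],
])

```text
t: 44.48
eef_pos: [0.4329, -0.1522, 0.2813]
tcp_rot: [[0.971, 0.009, -0.24], [0.24, -0.006, 0.971], [0.007, -1.0, -0.008]]
contact_force: [0.6, 0.5, 0.0]
width: 0.243
```

Run:
```python
from h import *
rel(1,.018)
plan(B[1]+EY*.036+[0,0,.05],down(EY))
cams.snapshot("top");print([(np.round(x["centre"][::-1],1).tolist(),round(x["confidence"],2)) for x in cams.landmark_of("top","dish")[:2]])
print([(np.round(x["extent"],0).tolist(),round(x["confidence"],2)) for x in cams.find_in("top","pin_a")[:5]])
```

```text
rel row,bore,z mm [  3.3  31.9 138.3] punch yaw err -1.75 pitch -0.45 roll 0.41 F [0.7 0.3 0. ] w 0.243 q [ 35.  15. -28. 122.  10.  45.  14.]
[-2.0, 53.0, 2.0] [0.2, 0.9, 0.2]
[-2.0, 53.0, 2.0] [0.2, 0.9, 0.2]
n 2
[([294.3, 222.9], 0.53)]
[]
```

drive_tool([
  [24, [-2, 45, 2], [0.2, 0.9, 0.2]],
  [24, [-2, 45, 2], [0.2, 0.9, 0.2]],
  [24, [0, 10, 0], [0, 0, 0]],
  [24, [0, 0, 0], [0, 0, 0]],
])

```text
t: 45.12
eef_pos: [0.4332, -0.1423, 0.1809]
tcp_rot: [[0.977, 0.004, -0.212], [0.212, -0.0, 0.977], [0.003, -1.0, -0.001]]
contact_force: [-1.1, 0.1, 1.1]
width: 0.24
```

Run:
```python
from h import *
rel(1,.018)
plan(B[1]+EY*.036+[0,0,.018],down(EY))
```

```text
rel row,bore,z mm [ 5.6 41.7 37.9] punch yaw err -0.09 pitch -0.05 roll 0.2 F [-1.1  0.3  1.1] w 0.24 q [ 29.  23. -24. 129.  18.  31.   3.]
[-6.0, 38.0, -6.0] [0.1, 0.1, 0.2]
n 1
```

drive_tool([
  [24, [-5, 8, -5], [0, 0, 0.2]],
  [24, [-1, 15, 0], [0, 0, 0]],
  [24, [0, 8, 0], [0, 0, 0]],
  [24, [0, 0, 0], [0, 0, 0]],
])

```text
t: 45.62
eef_pos: [0.4304, -0.15, 0.1523]
tcp_rot: [[0.977, 0.006, -0.211], [0.211, -0.004, 0.977], [0.005, -1.0, -0.005]]
contact_force: [0.3, 0.8, -0.1]
width: 0.239
```

Run:
```python
from h import *
rel(1,.018)
```

```text
rel row,bore,z mm [ 1.3 34.7  9.3] punch yaw err -0.05 pitch -0.29 roll 0.28 F [ 0.5  0.7 -0.1] w 0.239 q [ 28.  26. -21. 130.  21.  27.   1.]
```

drive_tool([
  [24, [-1.5, 6, 1], [0, 0, 0]],
  [24, [0, 3, 0], [0, 0, 0]],
  [0, [0, 0, 0], [0, 0, 0]],
  [0, [0, 0, 0], [0, 0, 0]],
  [0, [0, 0, 0], [0, 0, 0]],
])

```text
t: 46.25
eef_pos: [0.4292, -0.1495, 0.1437]
tcp_rot: [[0.977, 0.007, -0.211], [0.211, -0.005, 0.977], [0.006, -1.0, -0.006]]
contact_force: [-1.3, -0.0, -0.8]
width: 0.12
```

drive_tool([
  [0, [0, 0, 8], [0, 0, 0]],
  [0, [0, 0, 12], [0, 0, 0]],
  [0, [0, 0, 12], [0, 0, 0]],
  [0, [0, 0, 12], [0, 0, 0]],
  [0, [0, -2, 6], [0, 0, 0]],
])

```text
t: 46.88
eef_pos: [0.4179, -0.0976, 0.1455]
tcp_rot: [[0.977, 0.008, -0.211], [0.211, -0.005, 0.977], [0.006, -1.0, -0.006]]
contact_force: [0.2, -0.1, -0.9]
width: 0.121
```

Run:
```python
from h import *
rel(1,.018)
s=robot.read_state();p=s["eef_pos"]+[0,0,.1]
plan(np.array([.436,0.02,.24]),RDT,start=(p,s["tcp_rot"]))
```

```text
rel row,bore,z mm [ 0.1 88.5  2.5] punch yaw err -0.04 pitch -0.35 roll 0.36 F [ 0.2 -0.1 -0.9] w 0.121 q [ 20.  25. -20. 134.  22.  23.  -6.]
[8.0, 1.0, 22.0] [-0.4, 9.0, 2.5]
[5.0, 1.0, 23.0] [-0.4, 9.0, 2.5]
[1.0, 0.0, 24.0] [-0.4, 9.0, 2.5]
[-2.0, 0.0, 24.0] [-0.4, 9.0, 2.5]
[-6.0, 0.0, 23.0] [-0.4, 9.0, 2.5]
n 5
```

drive_tool([
  [0, [0, -50, 0], [0, 0, 0]],
  [0, [0, -55, 0], [0, 0, 0]],
  [0, [8, 0, 22], [-0.4, 9, 2.5]],
  [0, [5, 0, 23], [-0.4, 9, 2.5]],
  [0, [1, 0, 24], [-0.4, 9, 2.5]],
])

```text
t: 47.5
eef_pos: [0.4264, -0.0261, 0.2535]
tcp_rot: [[0.955, -0.126, 0.269], [-0.274, -0.022, 0.962], [-0.115, -0.992, -0.055]]
contact_force: [0.1, -0.3, -1.3]
width: 0.118
```

drive_tool([
  [0, [-2, 0, 24], [-0.4, 9, 2.5]],
  [0, [-6, 0, 23], [-0.4, 9, 2.5]],
  [0, [0, 0, 0], [0, 0, 0]],
])

```text
t: 47.88
eef_pos: [0.4355, 0.0248, 0.2516]
tcp_rot: [[0.806, -0.211, 0.552], [-0.565, 0.002, 0.825], [-0.176, -0.977, -0.118]]
contact_force: [-0.2, -0.9, 0.2]
width: 0.122
```

Run:
```python
from h import *
s=robot.read_state();print(s["q"].round(),s["width"])
save("wrist","w10.png");print([(np.round(x["centre"][::-1],1).tolist(),round(x["confidence"],2),onz("wrist",x["centre"][::-1],.0)) for x in cams.landmark_of("wrist","dish")[:2]])
print([(np.round(x["extent"],0).tolist(),round(x["confidence"],2)) for x in cams.find_in("wrist","pin_a")[:5]])
plan(np.array([.444,.01,.075]),RDT)
```

```text
[  6.  20. -20. 119.   5.  54. -51.] 0.12208030212993971
[([325.5, 173.2], 0.97, array([4.31387377e-01, 2.18614526e-04, 0.00000000e+00]))]
[([263.0, 226.0, 296.0, 312.0], 0.94), ([329.0, 152.0, 344.0, 196.0], 0.87), ([305.0, 154.0, 320.0, 193.0], 0.63)]
[15.0, 57.0, 5.0] [0.0, -0.5, -0.1]
[15.0, 57.0, 5.0] [0.0, -0.5, -0.1]
[15.0, 57.0, 5.0] [0.0, -0.5, -0.1]
n 3
```

View pics/w10.png

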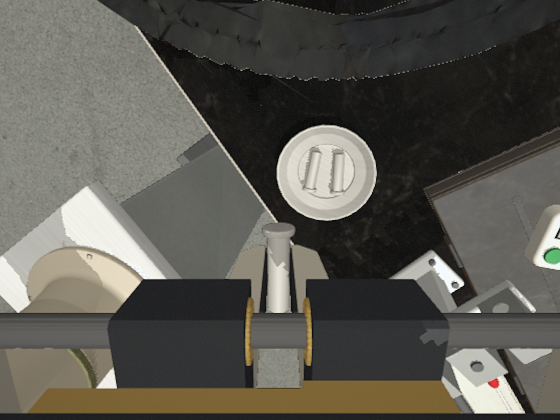

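drive_tool([
  [0, [12, 50, 4], [0, -0.5, 0]],
  [0, [12, 50, 4], [0, -0.5, 0]],
  [0, [12, 50, 4], [0, -0.5, 0]],
  [0, [3, 15, 2], [0, 0, 0]],
  [0, [0, 0, 0], [0, 0, 0]],
])

```text
t: 48.65
eef_pos: [0.4398, 0.0073, 0.0796]
tcp_rot: [[0.824, -0.204, 0.529], [-0.54, 0.001, 0.842], [-0.172, -0.979, -0.109]]
contact_force: [0.4, -0.1, -0.2]
width: 0.118
```

Run:
```python
from h import *
plan(np.array([.442,.008,.058]),RDT)
```

```text
[5.0, 21.0, 4.0] [-0.2, 0.3, 0.2]
n 1
```

drive_tool([
  [0, [3, 11, 3], [0, 0, 0]],
  [0, [1, 9, 2], [0, 0, 0]],
  [0, [0, 0, 0], [0, 0, 0]],
  [26, [0, 0, 0], [0, 0, 0]],
  [26, [0, 0, 0], [0, 0, 0]],
])

```text
t: 49.28
eef_pos: [0.4429, 0.0087, 0.06]
tcp_rot: [[0.825, -0.199, 0.529], [-0.539, 0.002, 0.842], [-0.169, -0.98, -0.106]]
contact_force: [-0.4, -0.5, -0.2]
width: 0.244
```

drive_tool([
  [26, [-9, -50, -5], [0, 0, 0]],
  [26, [-9, -55, -5], [0, 0, 0]],
  [24, [-9, -55, -5], [0, 0, 0]],
  [24, [-9, -45, -5], [0, 0, 0]],
  [24, [0, 0, 0], [0, 0, 0]],
])

```text
t: 49.9
eef_pos: [0.4434, 0.0115, 0.2764]
tcp_rot: [[0.826, -0.199, 0.528], [-0.539, 0.002, 0.843], [-0.169, -0.98, -0.106]]
contact_force: [0.1, 0.2, 0.2]
width: 0.239
```

```bash
cat >> h.py <<'E'
R1=Ro.from_rotvec(EY*np.radians(15)).as_matrix()@down(EY)
def t1(back): return B[0]+EY*.036-R1[:,1]*back
E
python3 - <<'E'
from h import *
s=robot.read_state();print(s["eef_pos"],s["width"])
print(R1[:,1]); e=plan(t1(.13),R1);print('-');plan(t1(.06),R1,start=e)
E
```

```text
[0.44344312 0.0114564  0.27639844] 0.23864175501076731
[-0.25302146 -0.0544814  -0.96592542]
[14.0, 6.0, -29.0] [-0.8, -8.9, 0.5]
[10.0, 6.0, -31.0] [-0.8, -8.9, 0.5]
[5.0, 7.0, -32.0] [-0.8, -8.9, 0.5]
[-0.0, 7.0, -33.0] [-0.8, -8.9, 0.5]
[-5.0, 8.0, -32.0] [-0.8, -8.9, 0.5]
n 5
-
[-0.0, 35.0, 0.0] [0.0, 0.0, 0.0]
[-0.0, 35.0, 0.0] [0.0, 0.0, 0.0]
n 2
```

drive_tool([
  [24, [14, 3, -29], [-0.8, -8.9, 0.5]],
  [24, [10, 3, -31], [-0.8, -8.9, 0.5]],
  [24, [5, 3, -32], [-0.8, -8.9, 0.5]],
  [24, [0, 3, -33], [-0.8, -8.9, 0.5]],
  [24, [-5, 3, -32], [-0.8, -8.9, 0.5]],
])

```text
t: 50.52
eef_pos: [0.4236, -0.1529, 0.2658]
tcp_rot: [[0.937, -0.253, -0.242], [0.234, -0.06, 0.97], [-0.26, -0.966, 0.003]]
contact_force: [0.1, -0.3, -0.7]
width: 0.239
```

drive_tool([
  [24, [0, 0, 0], [0, 0, 0]],
])

```text
t: 50.65
eef_pos: [0.4226, -0.1548, 0.2647]
tcp_rot: [[0.937, -0.255, -0.24], [0.232, -0.06, 0.971], [-0.262, -0.965, 0.003]]
contact_force: [-0.6, 0.5, 0.7]
width: 0.241
```

Run:
```python
from h import *
s=robot.read_state();print(s["q"].round())
plan(t1(.06),R1)
```

```text
[ 29.  22. -27. 116.  16.  60.   7.]
[1.0, 42.0, 2.0] [0.1, 0.9, -0.1]
[1.0, 42.0, 2.0] [0.1, 0.9, -0.1]
n 2
```

drive_tool([
  [24, [1, 40, 2], [0, 0.9, 0]],
  [24, [1, 38, 2], [0, 0.9, 0]],
  [24, [0, 0, 0], [0, 0, 0]],
])

```text
t: 51.02
eef_pos: [0.4032, -0.1531, 0.1864]
tcp_rot: [[0.945, -0.255, -0.205], [0.197, -0.058, 0.979], [-0.262, -0.965, -0.004]]
contact_force: [1.1, -0.4, 0.3]
width: 0.242
```

Run:
```python
from h import *
plan(t1(.018),R1)
```

```text
[-1.0, 46.0, -1.0] [0.2, -0.4, -0.2]
n 1
```

drive_tool([
  [24, [-1, 17, -1], [0, -0.4, 0]],
  [24, [0, 14, 0], [0, 0, 0]],
  [24, [0, 0, 0], [0, 0, 0]],
])

```text
t: 51.4
eef_pos: [0.3967, -0.1545, 0.1581]
tcp_rot: [[0.944, -0.252, -0.212], [0.204, -0.058, 0.977], [-0.259, -0.966, -0.003]]
contact_force: [-0.1, -1.2, -0.1]
width: 0.241
```

Run:
```python
from h import *
rel(0,.018);plan(t1(.018),R1,step=20)
```

```text
rel row,bore,z mm [ 6.6 37.4 15.7] punch yaw err -0.1 pitch -0.2 roll -14.83 F [-0.3 -1.2 -0.1] w 0.241 q [ 26.  29. -24. 125.  22.  45.  -2.]
[-2.0, 17.0, -1.0] [0.2, 0.0, 0.0]
n 1
```

drive_tool([
  [24, [-2, 8, -1], [0, 0, 0]],
  [24, [0, 6, 0], [0, 0, 0]],
  [24, [0, 3, 0], [0, 0, 0]],
  [24, [0, 0, 0], [0, 0, 0]],
])

```text
t: 51.9
eef_pos: [0.3916, -0.157, 0.1424]
tcp_rot: [[0.945, -0.25, -0.212], [0.204, -0.059, 0.977], [-0.257, -0.967, -0.005]]
contact_force: [0.1, 0.4, 0.5]
width: 0.242
```

Run:
```python
from h import *
rel(0,.018);plan(t1(.018),R1,step=20)
```

```text
rel row,bore,z mm [ 1.2 36.   0. ] punch yaw err -0.08 pitch -0.27 roll -14.7 F [0.2 0.4 0.5] w 0.242 q [ 26.  30. -23. 127.  24.  42.  -3.]
[-1.0, 0.0, -0.0] [0.3, 0.0, 0.1]
n 1
```

drive_tool([
  [24, [-1, 0, 0], [0, 0, 0]],
  [0, [0, 0, 0], [0, 0, 0]],
  [0, [0, 0, 0], [0, 0, 0]],
  [0, [0, 0, 0], [0, 0, 0]],
])

```text
t: 52.4
eef_pos: [0.3908, -0.1572, 0.1429]
tcp_rot: [[0.945, -0.249, -0.212], [0.203, -0.059, 0.977], [-0.256, -0.967, -0.005]]
contact_force: [-0.4, -0.4, -0.4]
width: 0.117
```

drive_tool([
  [0, [0, 0, 8], [0, 0, 0]],
  [0, [0, 0, 12], [0, 0, 0]],
  [0, [0, 0, 12], [0, 0, 0]],
  [0, [0, 0, 12], [0, 0, 0]],
  [0, [0, 0, 8], [0, 0, 0]],
])

```text
t: 53.02
eef_pos: [0.3796, -0.1045, 0.1427]
tcp_rot: [[0.945, -0.249, -0.211], [0.202, -0.06, 0.977], [-0.256, -0.967, -0.006]]
contact_force: [0.9, 0.1, 0.1]
width: 0.122
```

Run:
```python
from h import *
rel(0,.018)
s=robot.read_state();p=s["eef_pos"]-s["tcp_rot"][:,1]*.11
plan(np.array([.44,0.02,.25]),RDT,start=(p,s["tcp_rot"]))
```

```text
rel row,bore,z mm [ 0.4 89.8  0.3] punch yaw err -0.03 pitch -0.36 roll -14.64 F [ 0.9 -0.1  0.1] w 0.122 q [ 21.  29. -24. 130.  22.  41.  -9.]
[11.0, -3.0, 22.0] [0.8, 9.0, -0.4]
[7.0, -3.0, 23.0] [0.8, 9.0, -0.4]
[4.0, -3.0, 24.0] [0.8, 9.0, -0.4]
[0.0, -2.0, 24.0] [0.8, 9.0, -0.4]
[-4.0, -2.0, 24.0] [0.8, 9.0, -0.4]
n 5
```

drive_tool([
  [0, [0, -55, 0], [0, 0, 0]],
  [0, [0, -55, 0], [0, 0, 0]],
  [0, [11, -3, 22], [0.8, 9, -0.4]],
  [0, [7, -3, 23], [0.8, 9, -0.4]],
  [0, [4, -3, 24], [0.8, 9, -0.4]],
])

```text
t: 53.65
eef_pos: [0.427, -0.0235, 0.2535]
tcp_rot: [[0.937, -0.228, 0.264], [-0.275, -0.017, 0.961], [-0.215, -0.974, -0.079]]
contact_force: [0.2, -0.2, -0.1]
width: 0.121
```

drive_tool([
  [0, [0, -2, 24], [0.8, 9, -0.4]],
  [0, [-4, -2, 24], [0.8, 9, -0.4]],
  [0, [0, 0, 0], [0, 0, 0]],
])

```text
t: 54.02
eef_pos: [0.4406, 0.0269, 0.2541]
tcp_rot: [[0.808, -0.203, 0.553], [-0.565, 0.003, 0.825], [-0.169, -0.979, -0.113]]
contact_force: [1.1, -0.3, -0.7]
width: 0.115
```

Run:
```python
from h import *
s=robot.read_state();print(s["q"].round(),s["width"])
save("wrist","w11.png");print([(np.round(x["centre"][::-1],1).tolist(),round(x["confidence"],2),onz("wrist",x["centre"][::-1],.0)) for x in cams.landmark_of("wrist","dish")[:2]])
print([(np.round(x["extent"],0).tolist(),round(x["confidence"],2)) for x in cams.find_in("wrist","pin_a")[:5]])
plan(np.array([.442,.008,.075]),RDT)
```

```text
[  7.  20. -21. 119.   5.  54. -52.] 0.11514619620888035
[([319.1, 176.2], 0.69, array([0.42994147, 0.00292075, 0.        ]))]
[([262.0, 227.0, 296.0, 311.0], 0.9), ([315.0, 158.0, 329.0, 198.0], 0.86), ([296.0, 159.0, 315.0, 198.0], 0.76), ([325.0, 160.0, 340.0, 203.0], 0.74)]
[14.0, 58.0, 3.0] [-0.1, -0.5, 0.0]
[14.0, 58.0, 3.0] [-0.1, -0.5, 0.0]
[14.0, 58.0, 2.0] [-0.1, -0.5, 0.0]
n 3
```

drive_tool([
  [0, [12, 50, 3], [0, -0.5, 0]],
  [0, [12, 50, 3], [0, -0.5, 0]],
  [0, [12, 50, 3], [0, -0.5, 0]],
  [0, [2, 15, 2], [0, 0, 0]],
  [0, [0, 0, 0], [0, 0, 0]],
])

```text
t: 54.8
eef_pos: [0.4442, 0.0074, 0.0804]
tcp_rot: [[0.824, -0.202, 0.529], [-0.54, 0.003, 0.842], [-0.172, -0.979, -0.107]]
contact_force: [0.5, 0.3, 0.2]
width: 0.117
```

Run:
```python
from h import *
plan(np.array([.440,.009,.062]),RDT)
```

```text
[-1.0, 19.0, 1.0] [-0.3, 0.3, 0.2]
n 1
```

drive_tool([
  [0, [-2, 10, 1], [0, 0, 0]],
  [0, [0, 9, 1], [0, 0, 0]],
  [0, [0, 0, 0], [0, 0, 0]],
  [26, [0, 0, 0], [0, 0, 0]],
  [26, [0, 0, 0], [0, 0, 0]],
])

```text
t: 55.42
eef_pos: [0.4407, 0.0096, 0.063]
tcp_rot: [[0.825, -0.199, 0.529], [-0.539, 0.003, 0.842], [-0.169, -0.98, -0.105]]
contact_force: [0.0, -0.0, -0.5]
width: 0.25
```

drive_tool([
  [26, [-9, -50, -5], [0, 0, 0]],
  [26, [-9, -55, -5], [0, 0, 0]],
  [26, [-9, -55, -5], [0, 0, 0]],
  [26, [-9, -45, -5], [0, 0, 0]],
  [26, [30, 0, -30], [0, 0, 0]],
])

```text
t: 56.05
eef_pos: [0.4505, -0.0275, 0.2782]
tcp_rot: [[0.828, -0.197, 0.524], [-0.534, 0.003, 0.845], [-0.168, -0.98, -0.103]]
contact_force: [1.5, -1.6, -0.4]
width: 0.261
```

drive_tool([
  [26, [35, -20, -30], [0, 0, 0]],
  [26, [35, -20, -30], [0, 0, 0]],
  [26, [0, 0, 0], [0, 0, 0]],
])

```text
t: 56.42
eef_pos: [0.4855, -0.1209, 0.3149]
tcp_rot: [[0.828, -0.194, 0.527], [-0.537, 0.001, 0.844], [-0.164, -0.981, -0.103]]
contact_force: [-0.6, 0.6, 0.1]
width: 0.258
```

Run:
```python
from h import *
s=robot.read_state();print(s["eef_pos"],s["width"])
a=cams.snapshot("wrist");b=cams.snapshot("top")[180:290,120:360]
c=np.zeros((600,800,3),np.uint8);c[:300,:400]=cv2.resize(a,(400,300));
d=proj("wrist",[.437,.006,.01])[0].astype(int);x,y=np.clip(d-60,0,[440,300]);c[:300,400:700]=cv2.resize(a[y:y+120,x:x+120],(300,300),interpolation=2)
b2=cv2.resize(b,(654,300),interpolation=2);c[300:,:654]=b2
cv2.imwrite("pics/f.png",c[:,:,::-1])
print([(np.round(x["extent"],0).tolist(),round(x["confidence"],2)) for x in cams.find_in("top","pin_a")[:6]],[(np.round(x["centre"][::-1],1).tolist(),round(x["confidence"],2)) for x in cams.landmark_of("top","dish")[:2]],[(np.round(x["centre"][::-1],1).tolist(),round(x["confidence"],2)) for x in cams.landmark_of("top","punch_mid")[:2]])
```

```text
[ 0.48551305 -0.12092305  0.31488226] 0.25812957787441987
[] [([148.2, 245.8], 0.66), ([210.9, 171.5], 0.46)] [([298.9, 243.6], 0.66), ([409.9, 219.8], 0.57)]
```

View pics/f.png

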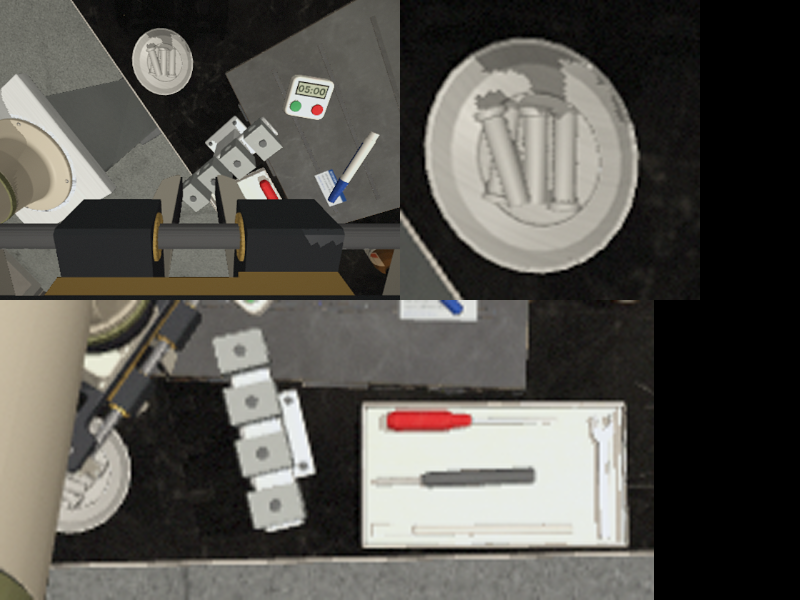

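Run:
```python
from h import *
a=cams.snapshot("wrist")
print([(np.round(x["extent"],0).tolist(),round(x["confidence"],2)) for x in cams.find_in("wrist","pin_a")[:8]])
d=proj("wrist",[.437,.006,.01])[0].astype(int);x,y=np.clip(d-40,0,[480,340]);print(x,y)
c=cv2.resize(a[y:y+80,x:x+80],(600,600),interpolation=cv2.INTER_LANCZOS4).astype(float)
cv2.imwrite("pics/f2.png",np.clip((c-90)*1.6,0,255).astype(np.uint8)[:,:,::-1])
```

```text
[([210.0, 70.0, 230.0, 106.0], 0.92), ([231.0, 70.0, 242.0, 107.0], 0.73), ([237.0, 70.0, 250.0, 115.0], 0.62)]
196 44
```

View pics/f2.png

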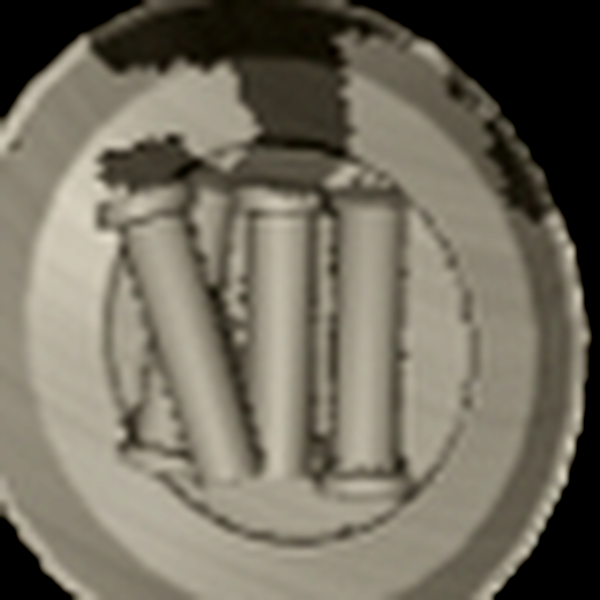

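```bash
python3 -c "
from h import *
print(robot.finish_job())"
```

```text
the job is handed in; nothing more can be done
None
```

I handed the job in at about 57 s of the 208 s allowed. All four yokes held a pin. I drove each pin about 30 mm towards its head with the punch nose, and only then pulled it out with the fingers. All four went into the round dish, and the punch went back to its place in the tool tray before I pulled the pins.

- **Pins driven:** the top picture taken before any pull showed all four heads well out on their own sides. I estimate about 3 cm, more than the 2 cm asked.
- **Yokes:** the last pictures show all four empty.
- **Dish:** the last close-up shows four pins, one resting across another. The finder network reported only three. I put the fourth down to being hidden under the crossing pin, because its head and plain end both show.
- **Punch:** it lies flat in the tray beside the screwdriver, spatula and spanner. I re-gripped it once at the start because the first hold was too close to the fingertips.
- **Timer and pen:** I did not touch them, and both were on the case in the last picture. I left the green look-alike alone.
- **Forces:** contact forces stayed around 12 N or less in the readings I took, which come at the end of each move call.
- **Camera disagreement:** the wrist and top cameras differed by 2 to 3 mm across the row of yokes. I corrected for this using the gripped punch as a reference.
- **Off-centre drive:** while driving the last pin the arm drifted about 3 mm off the bore's axis. I corrected it, and the pin went through normally.

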